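# Set out the elbow parts in their printed holders

### The job

Set out the parts of the robot's elbow ready for assembly: stand the servo on its black outline and the gearmotor in its round dish, both upright, lay the battery pack flat on its blue outline, and lower the orange knuckle into the fork so that both ends of its axle rest at the bottom of the slots with the block between the cheeks. Centre each part in its own holder and line up the servo and battery with their outlines, either way round; set everything down rather than dropping it, and leave it all released and at rest.

Things in the scene. Friction and masses are not known exactly. Their poses are not given: they have to be found in the camera images.
- servo_mid (a point): Hobby servo standing upright: black box 40 (x) x 20 (y) x 40 mm high with a grey band, two thin mounting ears near the top that make it 54 mm long in x (ears 18 mm in y, 27.5 to 30.5 mm above its underside), and a small white disc on top (total height 44 mm). About 60 g. Point at its middle, 22 mm above its underside; z up, x along the long side. Grip across the 20 mm width (y).
- motor_mid (a point): Small gearmotor standing upright: steel-grey cylinder with a brass-coloured band, 37 mm diameter, 50 mm high, with a thin dark shaft 6 mm in diameter and 10 mm long on top. About 200 g. Point on its axis, 25 mm above its underside; z up.
- battery_mid (a point): Battery pack lying flat: blue hard-cased block with a yellow band near one end, 70 (x) x 34 (y) x 26 mm high. About 120 g. Point at its centre, 13 mm above its underside; z up, x along the long side. Grip across the 34 mm width (y).
- knuckle_mid (a point): Elbow knuckle on its pivot pin: orange printed block 48 (x) x 34 (y) x 34 mm high with a steel axle, 8 mm diameter and 130 mm long, through its centre along x (41 mm of it sticks out at each end). About 150 g. Point at the centre of block and axle, 17 mm above the block's underside; x along the axle. Grip the block across y, square to the axle.
- servo_holder: Holder for the servo, fixed to the table: white printed pad 72 (x) x 56 (y) mm, floor 4 mm above the table with a black 40 x 20 mm outline patch in its middle. Low end walls (14 mm above the table) stand at its two x ends, 58 mm apart; the y sides are open. Origin at the centre of its underside; z up, x along the outline's long side.
- motor_holder: Holder for the gearmotor, fixed to the table: white round dish 66 mm across and 9 mm high, with a 4 mm wall (58 mm inside) and its floor 4 mm above the table, carrying a brass-coloured 37 mm disc. Origin at the centre of its underside; z up.
- battery_holder: Holder for the battery pack, fixed to the table: white printed pad 104 (x) x 66 (y) mm, floor 4 mm above the table with a blue 70 x 34 mm outline patch in its middle. Low end walls (12 mm above the table) stand at its two x ends, 88 mm apart; the y sides are open. Origin at the centre of its underside; z up, x along the outline's long side.
- fork: Knuckle's holder, fixed: white printed fork, base 110 (x) x 60 (y) x 6 mm, two upright cheeks 10 mm thick, inner faces 72 mm apart in x, about 79 mm high. Each has an open-topped slot 12 mm wide, floor 46 mm above the table (seated axle centre at 50 mm), flaring above 58 mm to a mouth 32 mm wide. Origin: centre of underside; z up, x through both slots, along the seated axle.
Mind the look-alikes: they are no part of the job. What is shaped like the part that bears motor_mid but pink is not meant.

How it is judged:
By the outcome, as a careful person would: the job done as asked, in the order asked, and still so for the second after the job is handed in, with the robot touching nothing.
It also fails if it takes over 115 s, if anything falls off the work surface, if the arm or the gripper's body presses on something with over 40 N, if the wrist force passes 120 N, or if a joint passes its speed limit or range.

### The arm

A 6-joint arm with a two-finger parallel gripper is mounted at the origin on the work surface. World frame = base frame: x ahead of the robot, y to its left, z up, the work surface at z = 0. Lengths are in m, angles in rad, forces in N, time in s.
With the tool pointing down it reaches from about 0.375 to 0.75 m from the base axis. Payload 9 kg.
Tool frame: the origin (TCP) lies on the centre line of the jaws, within the pads' length; the fingertips stand 14 mm ahead of it and the grasp point (between the pads) lies 5 mm behind it; z points along the fingers, y is the line along which they close (so a half turn about z gives the same grasp; the last joint's range is limited). The gripper opens to 85 mm and grips with 20 to 120 N. Pads are 22 mm wide; open, the fingers measure 114 mm over their backs; the gripper's body (76 mm by 85 mm) begins 54 mm behind the grasp point. The pads swing forward as they close: fully open they stand 13 mm farther back than shut.
Start: joints at [-1.438, 0.104, 0.097, 1.564, 0, 1.353], TCP at [0.206, -0.563, 0.216] pointing down, gripper open.
Joint ranges: [-2.99, 2.99], [-0.84, 1.86], [-1.1, 1.16], [-1.84, 2.11], [-1.51, 1.56], [-3.14, 3.14]. Speed limits (rad/s): [2.22, 2.22, 2.57, 3.14, 3.14, 3.14].

### API

Orientations are given as a unit quaternion [x, y, z, w].
In Python, from bench import r, get_image, camera_info, sign_off, finder gives the robot as it stands.
- The arm moves only by the shell command python3 -m handwheel 'ROWS'. ROWS is JSON, one flat list of numbers, 7 for each row, row after row: the finger opening in cm, from 0 to 8.54, then the shift along the tool's x, y, z in cm, then the turn, a rotation vector about the tool's x, y, z in rad. In form: [gripper, tx, ty, tz, rx, ry, rz, gripper, tx, ty, tz, rx, ry, rz, ...]. A call has 1 to 12 rows; each row shifts and turns the commanded pose from where the row before left it, along the tool's axes as they then stand; what a row does not reach is not made up. A row lasts 1/10 s, in which the tool goes at most 50 mm and 8.59 degrees, less where a joint would pass 70% of its speed; a pose out of reach is approached as far as the arm can. A call with a gripper value outside its range is refused whole. The fingers move at their own pace and stop on an object; the grip force is fixed at half the most. Time passes only in rows, so rows that do not move let the fingers close. It gives the time, the measured TCP pose, the force, the opening and the grip force at its end, in the units of the state.
- r.get_state(): the state, without advancing time (a new reading comes with each control period).
- get_image(name): name is "scene" or "top" or "wrist"; returns the picture (480x640x3 uint8, red, green, blue); there is no depth.
- camera_info(name): a dict with "K" (3x3 intrinsics, pixels), "dist" ([k1, k2, p1, p2, k3] as OpenCV has them; the pictures are not rectified), "position" and "orientation" of the camera in the world. Camera axes: x right, y down, z forward; pixel columns grow to the right and rows downward; lengths in m; the calibration is good to about 2 mm. A picture is of the moment at which its call begins: read the wrist's pose just before it. camera_info takes no time and is no camera call; for the wrist camera it gives the pose at the moment of the call.
- sign_off(): hands the job in; it is judged then, once.
Trained networks look in the newest picture that a camera, given by its name, has taken for a name from the list of things; names that differ only in an ending like _2 or _b are one class to them, and where a whole thing is asked for, a point or a joint stands for the part that bears it (a point fixed in the world has none). Each returns a list of dicts, best first, with "confidence" (0 to 1); they miss things now and then, are a little off and sometimes report something else, mostly with a low value. They report only what shows in the picture. A call takes as long as a camera call. They do not tell look-alikes from the thing itself.
- finder.look_for(camera, label): "position" ([row, column] in pixels, amid what is visible of it).
The state is a dict: "t": time; "joint_positions": joint angles; "joint_vel": joint speeds; "joint_torque": joint torques, N m; "tcp_pos": TCP position; "orientation": TCP orientation; "wrist_force": force on the tool from outside, world axes, zero at the start; "moment": the same for the moment, N m; "finger_gap": opening from 0.0 (shut) to 1.0 (fully open); "gripper_force": force on a finger pad.
Only numpy, scipy, OpenCV 4.12 (cv2) and the standard library are available. Lean on these libraries where they do the work, as an engineer would, in place of code of your own. Each camera call takes 0.05 s, during which the arm holds its last target. There are 200 camera calls.

## Working session

There is one attempt and no reset: what is moved stays moved. The work goes in short steps, Python scripts to look and compute and a shell command to move; the robot and the scene stay as the last step left them, time stands still between calls to the robot, and variables do not carry over. Pictures are saved under pics/ and viewed, at most 14 in all, crops included, and the job is handed in when it is done.

```bash
ls; mkdir -p pics
python3 - <<'E'
from bench import r,get_image,camera_info,finder
import cv2
s=r.get_state();print(s['t'],s['tcp_pos'],s['orientation'],s['finger_gap'])
for c in ['top','scene']:
    im=get_image(c);cv2.imwrite(f'pics/{c}0.png',im[:,:,::-1]);i=camera_info(c);print(c,i)
    for l in ['servo_mid','motor_mid','battery_mid','knuckle_mid','servo_holder','motor_holder','battery_holder','fork']:
        print(l,[( [round(x) for x in d['position']],round(d['confidence'],2)) for d in finder.look_for(c,l)])
print(camera_info('wrist'))
E
```

```text
pics
0.0 [ 0.20614224 -0.5631108   0.21483012] [ 9.84660717e-01  1.74478781e-01  3.14568669e-05 -6.53125962e-04] 0.9993412965535173
top {'K': array([[542.67902462,   0.        , 320.98737268],
       [  0.        , 542.67902462, 251.1415005 ],
       [  0.        ,   0.        ,   1.        ]]), 'dist': array([0.03039326, 0.        , 0.        , 0.        , 0.        ]), 'position': array([0.42435757, 0.00485041, 1.11000784]), 'orientation': array([-0.70552133,  0.70677746, -0.04221642,  0.03038175])}
servo_mid [([300, 259], 0.81)]
motor_mid [([298, 165], 0.86), ([306, 205], 0.54)]
battery_mid [([213, 477], 0.68)]
knuckle_mid [([217, 162], 0.62)]
servo_holder [([298, 453], 0.63)]
motor_holder [([221, 257], 0.65), ([297, 165], 0.22)]
battery_holder [([303, 364], 0.59), ([216, 164], 0.46)]
fork [([212, 369], 0.89)]
scene {'K': array([[472.71957946,   0.        , 319.13436269],
       [  0.        , 472.71957946, 241.3256557 ],
       [  0.        ,   0.        ,   1.        ]]), 'dist': array([-0.06183921,  0.        ,  0.        ,  0.        ,  0.        ]), 'position': array([ 1.02732337, -0.44846018,  0.61641323]), 'orientation': array([ 0.8282518 ,  0.35965839, -0.17087105, -0.39426878])}
servo_mid [([218, 322], 0.79)]
motor_mid [([186, 380], 0.58)]
battery_mid [([406, 178], 0.91)]
knuckle_mid [([220, 443], 0.56)]
servo_holder [([319, 154], 0.63)]
motor_holder [([255, 384], 0.98)]
battery_holder [([269, 241], 0.91)]
fork [([318, 300], 0.66)]
{'K': array([[405.62113971,   0.        , 325.92394185],
       [  0.        , 405.62113971, 242.52089817],
       [  0.        ,   0.        ,   1.        ]]), 'dist': array([-0.00521635,  0.        ,  0.        ,  0.        ,  0.        ]), 'position': array([ 0.27319712, -0.53896309,  0.37285426]), 'orientation': array([ 0.81161788, -0.56718756, -0.0801757 ,  0.11465836])}
```

View pics/top0.png

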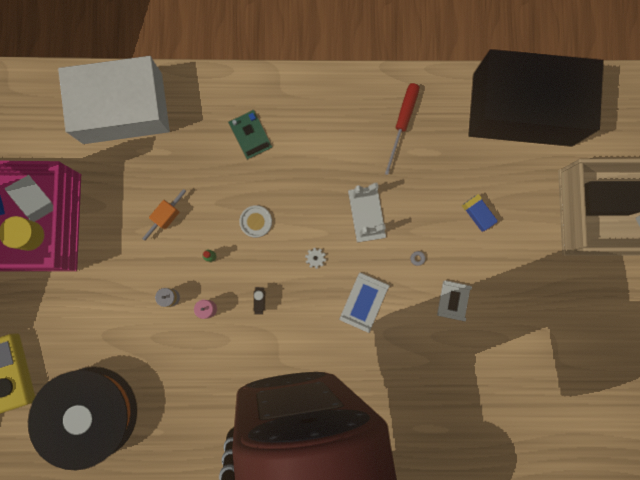

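View pics/scene0.png

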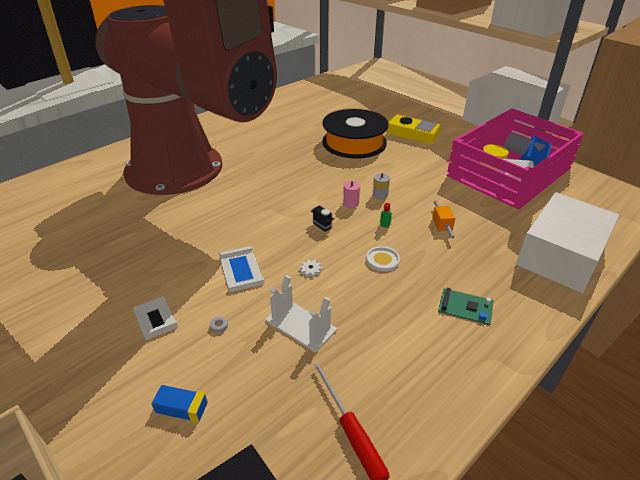

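The top view shows servo at (300,259), grey motor (298,165) with the pink look-alike at (306,205), battery (213,482), knuckle (215,164), dish (221,257), fork (212,368), battery pad (301,364) and servo pad (300,454). The scene view agrees.

```bash
cat > h.py <<'E'
import numpy as np,cv2
from scipy.spatial.transform import Rotation as R
from bench import r,get_image,camera_info,finder
def ray(ci,uv,z):
    n=cv2.undistortPoints(np.array([[uv]],float),ci['K'],ci['dist'])[0,0]
    d=R.from_quat(ci['orientation']).apply([n[0],n[1],1]);p=ci['position']
    return (p+d*(z-p[2])/d[2])[:2]
def pix(ci,P):
    Rm=R.from_quat(ci['orientation']).inv()
    return cv2.projectPoints(np.array([P],float),Rm.as_rotvec(),-Rm.apply(ci['position']),ci['K'],ci['dist'])[0][0,0]
def blob(im,ci,near,z,lo,hi,minA=25,maxd=40):
    """HSV blob nearest world point 'near' at height z -> centre, yaw of long side, sizes mm"""
    m=cv2.inRange(cv2.cvtColor(im,cv2.COLOR_RGB2HSV),lo,hi)
    cs=[c for c in cv2.findContours(m,cv2.RETR_EXTERNAL,cv2.CHAIN_APPROX_NONE)[0] if cv2.contourArea(c)>=minA]
    if not cs:return None
    u=pix(ci,[*near,z]);c=min(cs,key=lambda c:abs(cv2.pointPolygonTest(c,tuple(map(float,u)),True)) if cv2.pointPolygonTest(c,tuple(map(float,u)),True)<0 else 0)
    w=np.array([ray(ci,p[0],z) for p in c])*1000
    (x,y),(a,b),_=rr=cv2.minAreaRect(w.astype(np.float32))
    bx=cv2.boxPoints(rr);e=max((bx[1]-bx[0],bx[2]-bx[1]),key=np.linalg.norm)
    yaw=np.arctan2(e[1],e[0]);yaw=(yaw+np.pi/2)%np.pi-np.pi/2
    return np.round([x/1000,y/1000],4),round(yaw,3),np.round(sorted((a,b)),1)
def go(x,y,z,yaw=None):
    """yaw: desired world angle of the tool y (closing) line. prints turn, then shift in cm, post-turn axes"""
    s=r.get_state();q=R.from_quat(s['orientation']);t=0
    ty=q.apply([0,1,0])
    if yaw is not None:
        d=(yaw-np.arctan2(ty[1],ty[0])+np.pi/2)%np.pi-np.pi/2; t=-d
        j=s['joint_positions'][5]
        print('turn rz %.3f'%t,'j6',round(j,2))
    q2=q*R.from_rotvec([0,0,t])
    sh=q2.inv().apply(np.array([x,y,z])-s['tcp_pos'])*100
    print('t %.2f shift cm'%s['t'],np.round(sh,2),'tcp',np.round(s['tcp_pos'],4),'z',np.round(q.apply([0,0,1]),3))
def shot(cam,name=None):
    ci=camera_info(cam);im=get_image(cam)
    if name:cv2.imwrite(f'pics/{name}.png',im[:,:,::-1])
    return im,ci
E
python3 - <<'E'
from h import *
im,ci=shot('top')
for n,rc,z in [('servo',(300,259),.042),('motor',(298,165),.05),('battery',(213,482),.026),('knuckle',(215,164),.034),('sh',(300,454),.004),('dish',(221,257),.006),('bh',(301,364),.004),('fork',(212,368),.006)]:
    print(n,np.round(ray(ci,rc[::-1],z),3))
w=camera_info('wrist');s=r.get_state();q=R.from_quat(s['orientation'])
print(q.inv().apply(w['position']-s['tcp_pos']),(q.inv()*R.from_quat(w['orientation'])).as_matrix().round(3))
go(.42,.06,.28)
E
```

```text
servo [0.438 0.108]
motor [0.443 0.289]
battery [ 0.614 -0.34 ]
knuckle [0.608 0.299]
sh [ 0.438 -0.284]
dish [0.6   0.117]
bh [ 0.436 -0.101]
fork [ 0.619 -0.111]
[ 7.13520381e-02  2.89437611e-06 -1.57207996e-01] [[ 0.    -0.961 -0.277]
 [ 1.     0.    -0.   ]
 [ 0.    -0.277  0.961]]
t 0.95 shift cm [ 41.5  -51.2   -6.44] tcp [ 0.2062 -0.5635  0.2156] z [ 0. -0. -1.]
```

Run:
```python
from h import *
go(.55,-.2,.25,np.pi/2)
```

```text
turn rz 0.351 j6 1.35
t 0.95 shift cm [ 34.38 -36.35  -3.44] tcp [ 0.2062 -0.5635  0.2156] z [ 0. -0. -1.]
```

```bash
python3 -m handwheel '[8.5,0,0,-1,0,0,0.117,8.5,0,0,-1,0,0,0.117,8.5,0,0,-1.4,0,0,0.117,8.5,3.4,-3.6,0,0,0,0,8.5,3.4,-3.6,0,0,0,0,8.5,3.4,-3.6,0,0,0,0,8.5,3.4,-3.6,0,0,0,0,8.5,3.4,-3.6,0,0,0,0]'; python3 -m handwheel '[8.5,3.4,-3.6,0,0,0,0,8.5,3.4,-3.6,0,0,0,0,8.5,3.4,-3.6,0,0,0,0,8.5,3.4,-3.6,0,0,0,0,8.5,3.4,-3.6,0,0,0,0,8.5,0,0,0,0,0,0,8.5,0,0,0,0,0,0]'
python3 - <<'E'
from h import *
im,ci=shot('wrist','w1')
for l in ['battery_mid','servo_holder','battery_holder','fork']:
    print(l,[( [round(x) for x in d['position']],round(d['confidence'],2)) for d in finder.look_for('wrist',l)])
for n,xy,z,lo,hi in [('bat',(.614,-.34),.026,(100,100,40),(130,255,255)),('bat_y',(.614,-.34),.026,(20,150,60),(35,255,255)),('sh',(.438,-.284),.004,(0,0,0),(180,255,50)),('bh',(.436,-.1),.004,(100,100,40),(130,255,255)),('fork',(.619,-.111),.006,(0,0,130),(180,40,255))]:
    print(n,pix(ci,[*xy,z]).round(),blob(im,ci,xy,z,lo,hi))
go(.55,.2,.25,np.pi/2)
E
```

```text
t: 1.75
tcp_pos: [0.3773, -0.382, 0.2498]
orientation: [1.0, -0.0, 0.0, 0.0]
wrist_force: [1.4, -0.0, -0.9]
finger_gap: 0.996
gripper_force: 0.0
t: 2.45
tcp_pos: [0.5468, -0.2025, 0.2494]
orientation: [1.0, 0.001, -0.0, 0.0]
wrist_force: [-0.7, -1.0, -0.7]
finger_gap: 0.997
gripper_force: 0.0
battery_mid [([126, 473], 0.75)]
servo_holder [([300, 401], 0.75)]
battery_holder [([119, 227], 0.66), ([299, 233], 0.65)]
fork [([122, 228], 0.89)]
bat [478. 131.] (array([ 0.6119, -0.339 ]), np.float32(0.618), array([37., 56.]))
bat_y [478. 131.] (array([ 0.6397, -0.3199]), np.float32(-1.0), array([13. , 41.8]))
sh [402. 300.] (array([ 0.4386, -0.2829]), np.float32(-0.208), array([18.5, 38. ]))
bh [231. 301.] (array([ 0.4358, -0.1003]), np.float32(-0.414), array([32.8, 68.5]))
fork [230. 124.] (array([ 0.6187, -0.1084]), np.float32(0.162), array([58.7, 75.3]))
turn rz -0.002 j6 2.56
t 2.70 shift cm [ 4.400e-01 -4.047e+01 -4.000e-02] tcp [ 0.5456 -0.2047  0.2497] z [ 0. -0. -1.]
```

View pics/w1.png

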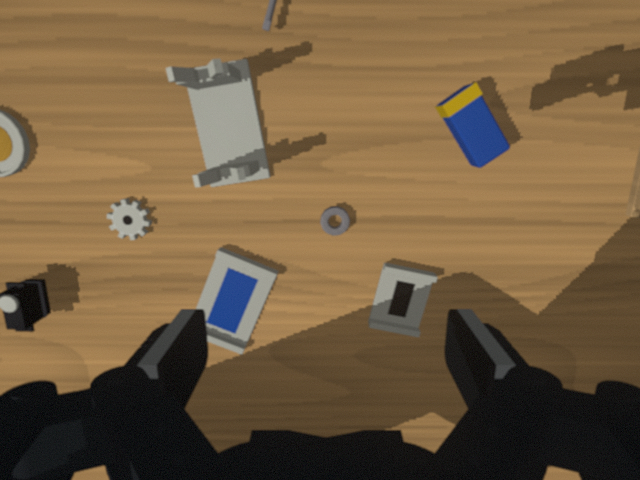

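Shows battery (475,125), fork (228,125), both pads with clear patches at (232,300) and (402,299); jaws open at the bottom. Holder estimates fit; now the left side.

```bash
python3 -m handwheel '[8.5,0,-4.5,0,0,0,0,8.5,0,-4.5,0,0,0,0,8.5,0,-4.5,0,0,0,0,8.5,0,-4.5,0,0,0,0,8.5,0,-4.5,0,0,0,0,8.5,0,-4.5,0,0,0,0,8.5,0,-4.5,0,0,0,0,8.5,0,-4.5,0,0,0,0,8.5,0,-4.5,0,0,0,0,8.5,0,0,0,0,0,0,8.5,0,0,0,0,0,0]'
python3 - <<'E'
from h import *
im,ci=shot('wrist','w2')
for l in ['servo_mid','motor_mid','knuckle_mid','motor_holder']:
    print(l,[( [round(x) for x in d['position']],round(d['confidence'],2)) for d in finder.look_for('wrist',l)])
for n,xy,z,lo,hi in [('servo',(.438,.108),.04,(0,0,0),(180,255,50)),('knuckle',(.608,.299),.034,(3,180,60),(15,255,255)),('dish',(.6,.117),.004,(16,150,80),(28,255,255)),('motor',(.443,.289),.05,(0,0,40),(180,60,200)),('knuckle lo',(.608,.299),.034,(3,210,60),(14,255,255))]:
    print(n,pix(ci,[*xy,z]).round(),blob(im,ci,xy,z,lo,hi))
s=r.get_state();print(s['joint_positions'][5])
E
```

```text
t: 3.8
tcp_pos: [0.5469, 0.1665, 0.2501]
orientation: [1.0, 0.026, -0.0, -0.013]
wrist_force: [-0.8, -0.1, -1.0]
finger_gap: 0.998
gripper_force: 0.0
servo_mid [([306, 382], 0.58)]
motor_mid [([316, 275], 0.82), ([294, 211], 0.8), ([305, 382], 0.75)]
knuckle_mid [([123, 191], 0.86)]
motor_holder [([144, 381], 0.64)]
servo [385. 318.] (array([0.4472, 0.1129]), np.float32(-0.018), array([21.7, 54.7]))
knuckle [189. 129.] (array([0.6137, 0.2992]), np.float32(-0.672), array([39.3, 51.7]))
dish [387. 148.] (array([0.6023, 0.1213]), np.float32(0.08), array([32.8, 33.9]))
motor [200. 306.] (array([0.4143, 0.3161]), np.float32(-0.659), array([ 35.2, 122.3]))
knuckle lo [189. 129.] (array([0.6138, 0.2994]), np.float32(-0.666), array([37.8, 50. ]))
3.140628308535824
```

View pics/w2.png

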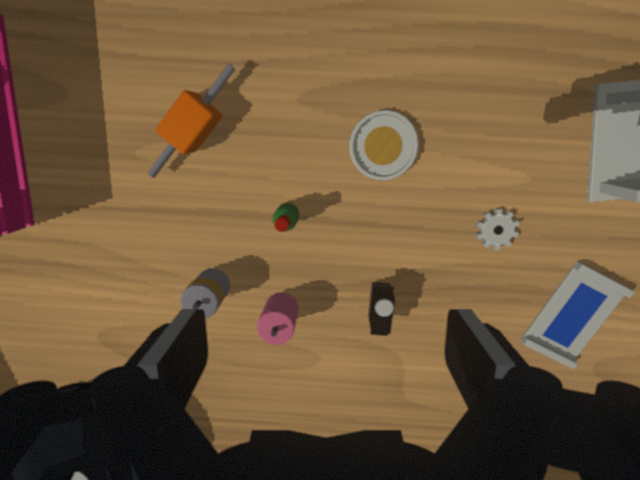

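Seen: knuckle (188,122), dish (384,145), grey motor (205,292), pink look-alike (278,318), servo (382,305). The wrist joint ran to its limit, so I turn the tool half round.

```bash
python3 -m handwheel '[8.5,0,0,0,0,0,-0.149,8.5,0,0,0,0,0,-0.149,8.5,0,0,0,0,0,-0.149,8.5,0,0,0,0,0,-0.149,8.5,0,0,0,0,0,-0.149,8.5,0,0,0,0,0,-0.149,8.5,0,0,0,0,0,-0.149,8.5,0,0,0,0,0,-0.149,8.5,0,0,0,0,0,-0.149,8.5,0,0,0,0,0,-0.149,8.5,0,0,0,0,0,-0.149]' >/dev/null;python3 -m handwheel '[8.5,0,0,0.8,0,0,-0.149,8.5,0,0,0.8,0,0,-0.149,8.5,0,0,0.8,0,0,-0.149,8.5,0,0,0.8,0,0,-0.149,8.5,0,0,0.8,0,0,-0.149,8.5,0,0,0.8,0,0,-0.149,8.5,0,0,0.8,0,0,-0.149,8.5,0,0,0.8,0,0,-0.149,8.5,0,0,0.8,0,0,-0.149,8.5,0,0,0.8,0,0,-0.149,8.5,0,0,0.8,0,0,0]'
python3 - <<'E'
from h import *
print(r.get_state()['orientation'],r.get_state()['joint_positions'])
go(.443,.111,.15,np.pi/2)
E
```

```text
t: 6.25
tcp_pos: [0.5467, 0.1692, 0.1618]
orientation: [-0.021, 1.0, 0.014, -0.001]
wrist_force: [-0.1, 0.1, 0.7]
finger_gap: 0.992
gripper_force: 0.0
[-2.11589990e-02  9.99681907e-01  1.37143598e-02 -5.45157611e-04] [ 0.05601079  0.00955556 -0.09834935  1.46302546  0.02745092  0.01368381]
turn rz 0.042 j6 0.01
t 6.25 shift cm [10.37 -5.85  1.03] tcp [0.5467 0.1692 0.1618] z [-0.002  0.027 -1.   ]
```

```bash
cat >> h.py <<'E'
def go(x,y,z,yaw=np.pi/2,note=''):
    """yaw: world direction of the closing line; taken within +-pi/2 of +y. prints turn rotvec, then shift cm, post-turn axes"""
    yaw=yaw%np.pi
    D=R.from_matrix(np.array([[np.sin(yaw),np.cos(yaw),0],[-np.cos(yaw),np.sin(yaw),0],[0,0,-1]])@np.diag([-1,1,1])  if 0 else np.c_[[-np.sin(yaw),np.cos(yaw),0],[np.cos(yaw),np.sin(yaw),0],[0,0,-1]])
    s=r.get_state();q=R.from_quat(s['orientation'])
    rv=(q.inv()*D).as_rotvec()
    sh=D.inv().apply(np.array([x,y,z])-s['tcp_pos'])*100
    print(note,'t %.2f turn'%s['t'],np.round(rv,3),'then shift cm',np.round(sh,2),'tcp',np.round(s['tcp_pos'],4),'j6 %.2f'%s['joint_positions'][5],'gap %.3f F %.1f'%(s['finger_gap'],s['gripper_force']))
E
python3 -c "
from h import *
assert abs(np.linalg.det(R.from_quat([0,1,0,0]).as_matrix())-1)<1e-6
go(.443,.111,.15)"
```

```text
t 6.25 turn [ 0.027 -0.001  0.042] then shift cm [10.37 -5.82  1.18] tcp [0.5467 0.1692 0.1618] j6 0.01 gap 0.992 F 0.0
```

```bash
sed -i 's/^    D=R.from_matrix.*$/    D=R.from_matrix(np.c_[[-np.sin(yaw),np.cos(yaw),0],[np.cos(yaw),np.sin(yaw),0],[0,0,-1]])/' h.py
python3 -m handwheel '[8.5,0,0,0,0.027,-0.001,0.042,8.5,3.5,-1.9,0.4,0,0,0,8.5,3.5,-2,0.4,0,0,0,8.5,3.4,-1.9,0.4,0,0,0,8.5,0,0,0,0,0,0,8.5,0,0,0,0,0,0]'
python3 - <<'E'
from h import *
go(.443,.111,.15)
im,ci=shot('wrist','w3')
print([( [round(x) for x in d['position']],round(d['confidence'],2)) for d in finder.look_for('wrist','servo_mid')])
print(blob(im,ci,(.443,.111),.04,(0,0,0),(180,255,50)), blob(im,ci,(.443,.111),.044,(0,0,150),(180,40,255)))
for a in [(.443,.111,.044),(.443,.111,0)]:print(pix(ci,a))
E
```

```text
t: 6.85
tcp_pos: [0.4426, 0.1114, 0.1503]
orientation: [0.003, 1.0, 0.0, 0.001]
wrist_force: [0.9, -0.9, 0.1]
finger_gap: 0.996
gripper_force: 0.0
 t 6.85 turn [ 0.001  0.001 -0.006] then shift cm [-0.04 -0.04  0.03] tcp [0.4426 0.1114 0.1503] j6 -0.04 gap 0.996 F 0.0
[([219, 322], 0.57)]
(array([0.4292, 0.1103]), np.float32(-0.006), array([18.5, 34.9])) (array([0.4487, 0.1106]), np.float32(1.565), array([14.8, 14.9]))
[324.58020729 233.39442364]
[324.69301238 218.71933586]
```

View pics/w3.png

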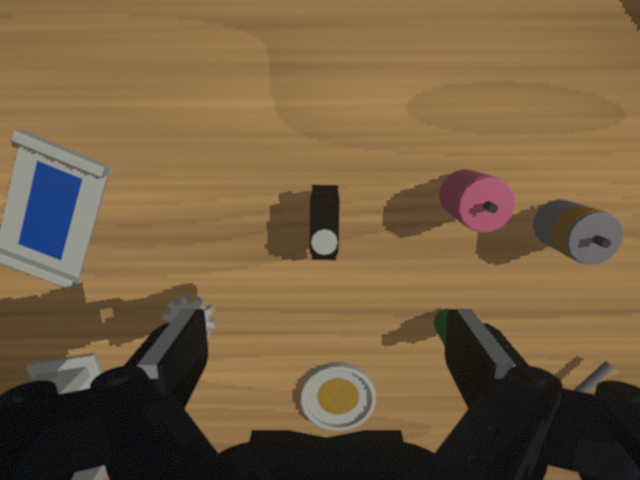

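Run:
```python
from h import *
ci=camera_info('wrist');im=cv2.imread('pics/w3.png')
c=im[170:275,324].max(1) if 0 else im[170:275,316].max(1);print(c)
for v,z in [(185,.0305),(185,.0275),(185,0),(260,.0305),(260,.04),(242,.044)]:print(v,z,ray(ci,(325,v),z))
for u in (310,340):print(ray(ci,(u,240),.04))
```

```text
[144 143 146 150 149 147 147 150 150 151 154 155 155 148 115  71  37  31
  38  36  35  35  36  39  34  31  34  34  35  33  31  37  35  34  33  34
  34  36  36  37  38  32  31  35  35  35  32  35  37  34  32  33  37  32
  38  37  33  31  32  34  41  72 105 133 144 152 151 150 151 150 153 150
 152 151 151 150 150 148 151 150 140 121  90  54  36  31  39  34  41  83
 130 152 160 158 160 157 155 153 155 153 158 158 158 162 162]
185 0.0305 [0.41334184 0.11182652]
185 0.0275 [0.41377489 0.11182187]
185 0 [0.41774454 0.11177927]
260 0.0305 [0.46744515 0.1116045 ]
260 0.04 [0.4642197  0.11162683]
242 0.044 [0.45000311 0.11168901]
[0.44969732 0.10139162]
[0.44977592 0.12198188]
```

Servo from ears: centre (0.4404, 0.1115), square to x. Descend and grip.

```bash
python3 -m handwheel '[8.5,0.2,0,3,0,0,0,8.5,0,0,3,0,0,0,8.5,0,0,3,0,0,0,8.5,0,0,2,0,0,0,8.5,0,0,1,0,0,0,8.5,0,0,0.8,0,0,0,4,0,0,0,0,0,0,4,0,0,0,0,0,0]'; python3 -m handwheel '[4,0,0,0,0,0,0,1.5,0,0,0,0,0,0,1.5,0,0,0,0,0,0,1.5,0,0,0,0,0,0,1.5,0,0,0,0,0,0,1.5,0,0,0,0,0,0,1.5,0,0,0,0,0,0]'
python3 - <<'E'
from h import *
go(.4386,-.2829,.15,np.pi/2-.208)
E
```

```text
t: 7.75
tcp_pos: [0.4413, 0.112, 0.023]
orientation: [0.001, 1.0, 0.0, 0.0]
wrist_force: [-0.1, 0.1, -0.1]
finger_gap: 0.684
gripper_force: 0.0
t: 8.45
tcp_pos: [0.4412, 0.1119, 0.023]
orientation: [0.001, 1.0, 0.0, 0.001]
wrist_force: [-0.2, -0.7, 6.1]
finger_gap: 0.188
gripper_force: 58.5
 t 8.45 turn [0.    0.001 0.207] then shift cm [ -7.9  -38.68 -12.7 ] tcp [0.4412 0.1119 0.023 ] j6 -0.04 gap 0.188 F 58.5
```

```bash
python3 -m handwheel '[1.5,0,0,-1,0,0,0,1.5,0,0,-3,0,0,0,1.5,0,0,-4,0,0,0,1.5,0,0,-4,0,0,0.1,1.5,0,0,-1,0,0,0.107,1.5,-0.8,-3.8,0,0,0,0,1.5,-0.8,-3.9,0,0,0,0,1.5,-0.8,-3.9,0,0,0,0,1.5,-0.8,-3.9,0,0,0,0]'; python3 -m handwheel '[1.5,-0.8,-3.9,0,0,0,0,1.5,-0.8,-3.9,0,0,0,0,1.5,-0.8,-3.9,0,0,0,0,1.5,-0.8,-3.9,0,0,0,0,1.5,-0.8,-3.9,0,0,0,0,1.5,-0.7,-3.7,0,0,0,0,1.5,0,0,0,0,0,0,1.5,0,0,0,0,0,0]'
python3 - <<'E'
from h import *
go(.4386,-.2829,.15,np.pi/2-.208)
im,ci=shot('wrist','w4')
s=r.get_state();print(blob(im,ci,(.4386,-.2829),.004,(0,0,0),(180,255,50)))
g=(s['tcp_pos']);print(pix(ci,[.4386,-.2829,.004]),pix(ci,g))
E
```

```text
t: 9.35
tcp_pos: [0.4397, -0.0477, 0.1527]
orientation: [0.104, 0.995, 0.0, 0.0]
wrist_force: [0.5, -0.3, -0.9]
finger_gap: 0.191
gripper_force: 57.8
t: 10.15
tcp_pos: [0.4376, -0.2834, 0.152]
orientation: [0.105, 0.995, 0.001, -0.0]
wrist_force: [0.3, 0.7, 0.3]
finger_gap: 0.192
gripper_force: 57.9
 t 10.15 turn [ 0.001 -0.001 -0.002] then shift cm [-0.09  0.07  0.2 ] tcp [ 0.4376 -0.2834  0.152 ] j6 -0.62 gap 0.192 F 57.9
(array([ 0.551 , -0.3121]), np.float32(1.359), array([270.3, 606.1]))
[325.80636631 220.60274754] [326.58628523 298.30020356]
```

View pics/w4.png

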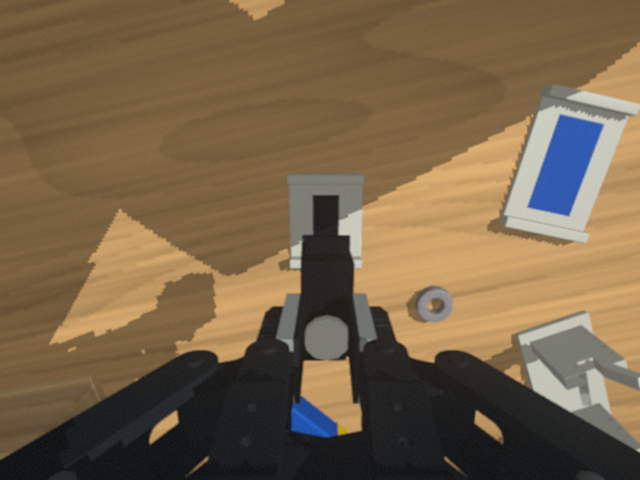

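Holder patch centred on columns 312–338, its walls at rows 174–268, and the servo is held straight in the jaws (columns 302–353, near ear at row 236).

Run:
```python
from h import *
ci=camera_info('wrist');s=r.get_state();q=R.from_quat(s['orientation']).inv();im=cv2.imread('pics/w4.png')
def T(u,v,z):return (q.apply([*ray(ci,(u,v),z),z]-s['tcp_pos'])*1000).round(1)
print('col',im[165:280,326].max(1).tolist(),'\nrow',im[210,280:370].max(1).tolist(), im[260,295:360].max(1).tolist())
t=s['tcp_pos'][2]
print('ear',T(327,236,t+.0075),T(302,242,t+.0075),T(353,242,t+.0075),'wall',T(326,174,.014),T(326,184,.014),T(326,268,.014),T(326,268,0),'patch',T(325,195,.004),T(312,215,.004),T(338,215,.004),'wall sides',T(288,210,.004),T(364,210,.004))
```

```text
col [130, 129, 130, 129, 129, 126, 127, 125, 115, 112, 118, 126, 129, 128, 128, 126, 128, 124, 119, 119, 123, 129, 127, 127, 127, 124, 127, 127, 125, 114, 77, 39, 31, 37, 36, 38, 34, 36, 37, 37, 31, 39, 38, 38, 33, 36, 39, 34, 35, 35, 32, 39, 38, 34, 38, 33, 37, 35, 38, 36, 31, 34, 37, 36, 40, 40, 42, 40, 40, 40, 38, 37, 36, 42, 38, 39, 40, 42, 43, 40, 39, 40, 38, 45, 42, 39, 39, 41, 37, 39, 38, 38, 33, 37, 37, 36, 36, 43, 38, 39, 40, 40, 41, 41, 41, 41, 44, 41, 40, 41, 44, 40, 39, 40, 36] 
row [126, 124, 126, 129, 130, 127, 128, 128, 132, 126, 125, 126, 126, 125, 123, 124, 124, 127, 125, 125, 128, 126, 125, 126, 126, 124, 124, 128, 125, 127, 127, 123, 101, 68, 41, 26, 38, 35, 34, 37, 37, 36, 37, 35, 33, 35, 36, 37, 36, 38, 37, 36, 37, 37, 34, 39, 36, 47, 77, 107, 124, 125, 129, 127, 127, 127, 126, 127, 126, 126, 125, 127, 127, 127, 125, 133, 140, 156, 170, 185, 190, 202, 207, 207, 208, 207, 211, 215, 212, 217] [189, 190, 193, 192, 186, 151, 100, 51, 34, 36, 39, 35, 35, 38, 36, 38, 36, 32, 34, 41, 36, 36, 36, 36, 29, 38, 35, 36, 35, 37, 34, 36, 35, 34, 37, 37, 34, 36, 37, 37, 41, 37, 39, 41, 39, 35, 39, 41, 41, 40, 41, 37, 42, 43, 39, 38, 43, 86, 142, 179, 192, 192, 193, 191, 193]
ear [29.1  0.9 -7.5] [26.7 -8.7 -7.5] [26.7 10.9 -7.5] wall [ 35.8   0.7 138.1] [ 28.6   0.7 138.1] [-36.3   0.7 138. ] [-41.3   0.7 152. ] patch [ 1.88e+01 -1.00e-01  1.48e+02] [  3.3 -10.1 148. ] [  3.3   9.9 148. ] wall sides [  7.3 -28.4 148. ] [  7.2  29.8 148.1]
```

Run:
```python
from h import *
ci=camera_info('wrist');s=r.get_state();q=R.from_quat(s['orientation']).inv();im=cv2.imread('pics/w4.png')
print(im[225:245,307].max(1).tolist(),im[225:245,346].max(1).tolist(), im[275:300,340].max(1).tolist())
c=lambda p:pix(ci,s['tcp_pos']+q.inv().apply(np.array(p)/1000)).round(1)
for dx in (0.8,2.1):
  print(dx,'ear top',c([dx+27,9,-7.5]),'ear bot',c([dx+27,9,-4.5]),'base',c([dx+20,10,23]),'disc c',c([dx-9.6,0,-21]),'top edge',c([dx+20,10,-17]))
m=cv2.inRange(cv2.cvtColor(im,cv2.COLOR_BGR2HSV),(0,0,95),(180,40,255))[316:362,300:354]
print(np.argwhere(m).mean(0)+[316,300],m.sum()/255)
```

```text
[128, 125, 126, 126, 128, 125, 125, 127, 122, 100, 63, 41, 37, 39, 43, 41, 41, 40, 37, 39] [202, 200, 202, 202, 200, 201, 201, 202, 205, 184, 120, 49, 42, 42, 45, 41, 42, 48, 45, 43] [37, 41, 40, 41, 41, 40, 41, 41, 41, 42, 43, 44, 41, 41, 40, 38, 40, 44, 38, 44, 39, 39, 35, 37, 34]
0.8 ear top [348.1 239.4] ear bot [347.7 237.3] base [346.5 236. ] disc c [324.6 342.6] top edge [351.9 264.8]
2.1 ear top [348.2 236.1] ear bot [347.8 234.1] base [346.6 233.3] disc c [324.6 339.5] top edge [352.  261.5]
[337.72844273 326.14285714] 1554.0
```

```bash
python3 -m handwheel '[1.5,-0.18,0,3.5,0,0,0,1.5,0,0,3.5,0,0,0,1.5,0,0,2.5,0,0,0,1.5,0,0,1.5,0,0,0,1.5,0,0,0.7,0,0,0,1.5,0,0,0.3,0,0,0,1.5,0,0,0.2,0,0,0,1.5,0,0,0.2,0,0,0,1.5,0,0,0,0,0,0]'; python3 -c "
from h import *
go(.4386,-.2829,.027,np.pi/2-.208)"
```

```text
t: 11.1
tcp_pos: [0.44, -0.2837, 0.0285]
orientation: [0.104, 0.995, -0.0, 0.0]
wrist_force: [-0.2, -0.0, -1.0]
finger_gap: 0.188
gripper_force: 57.9
 t 11.10 turn [-0.  0. -0.] then shift cm [0.15 0.05 0.15] tcp [ 0.44   -0.2837  0.0285] j6 -0.61 gap 0.188 F 57.9
```

```bash
python3 -m handwheel '[1.5,0,0,0.08,0,0,0,1.5,0,0,0.05,0,0,0,1.5,0,0,0.04,0,0,0,1.5,0,0,0,0,0,0]'; python3 -m handwheel '[2.6,0,0,0,0,0,0,3.2,0,0,0,0,0,0,5,0,0,0,0,0,0,5,0,0,0,0,0,0,5,0,0,0,0,0,0,5,0,0,-1,0,0,0,6,0,0,-3,0,0,0,8.5,0,0,-4,0,0,0,8.5,0,0,-4,0,0,0,8.5,0,0,0,0,0,0]';python3 - <<'E'
from h import *
im,ci=shot('wrist','w5');go(.4404,.2,.16)
E
```

```text
t: 11.5
tcp_pos: [0.4401, -0.2839, 0.027]
orientation: [0.104, 0.995, -0.0, 0.0]
wrist_force: [-1.0, -0.1, 4.6]
finger_gap: 0.189
gripper_force: 59.1
t: 12.5
tcp_pos: [0.4418, -0.2857, 0.153]
orientation: [0.104, 0.995, -0.003, 0.003]
wrist_force: [0.7, -0.8, 0.3]
finger_gap: 0.993
gripper_force: 0.0
 t 12.55 turn [-0.003  0.004 -0.208] then shift cm [ 0.07 48.49 -1.  ] tcp [ 0.4411 -0.2849  0.15  ] j6 -0.62 gap 0.997 F 0.0
```

View pics/w5.png

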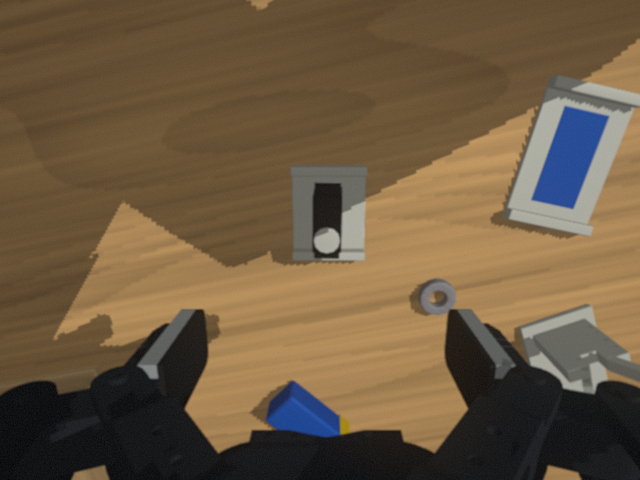

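Servo standing on the pad: ears at rows ~183–258, pad walls 166–262, columns 313–342 of pad 292–366. Check the numbers.

Run:
```python
from h import *
ci=camera_info('wrist');s=r.get_state();q=R.from_quat(s['orientation']).inv();im=cv2.imread('pics/w5.png')
def T(u,v,z):return (q.apply([*ray(ci,(u,v),z),z]-s['tcp_pos'])*1000).round(1)[:2]
print(im[160:192,318].max(1).tolist(),im[245:268,318].max(1).tolist(),im[200,285:372].max(1).tolist(),im[245,285:372].max(1).tolist())
print('ears',T(327,182.5,.0345),T(327,258.5,.0345),'walls',T(327,166,.014),T(327,250,.014),T(327,262,.014),T(327,177,.014))
```

```text
[111, 110, 108, 108, 105, 94, 96, 103, 107, 108, 109, 107, 106, 105, 108, 101, 103, 104, 107, 109, 109, 106, 89, 55, 31, 29, 26, 32, 23, 29, 28, 30] [170, 171, 170, 161, 138, 103, 63, 46, 37, 39, 40, 37, 51, 77, 98, 104, 108, 130, 160, 169, 169, 169, 172] [102, 107, 106, 103, 105, 107, 104, 106, 105, 107, 107, 105, 107, 107, 107, 105, 109, 106, 108, 108, 109, 106, 107, 108, 108, 111, 104, 79, 48, 30, 27, 30, 30, 30, 26, 35, 30, 31, 34, 29, 30, 32, 28, 31, 31, 31, 30, 33, 33, 31, 34, 27, 35, 31, 30, 37, 52, 86, 106, 109, 109, 109, 109, 109, 110, 109, 107, 110, 108, 109, 106, 109, 107, 108, 110, 105, 108, 108, 110, 124, 146, 162, 165, 164, 164, 168, 169] [107, 105, 107, 103, 104, 102, 103, 102, 104, 104, 107, 107, 109, 109, 109, 107, 109, 107, 105, 109, 110, 106, 109, 107, 107, 106, 96, 74, 54, 89, 138, 162, 173, 170, 171, 170, 172, 172, 172, 168, 171, 170, 172, 172, 171, 171, 173, 171, 175, 174, 175, 175, 166, 132, 83, 88, 137, 168, 176, 173, 173, 173, 173, 172, 174, 174, 173, 175, 173, 175, 172, 175, 175, 175, 173, 173, 174, 174, 173, 174, 172, 174, 173, 171, 172, 174, 174]
ears [32.8  1.3] [-21.    1.4] walls [41.7  1.4] [-21.1   1.4] [-30.7   1.5] [33.9  1.4]
```

Run:
```python
from h import *
ci=camera_info('wrist');s=r.get_state();q=R.from_quat(s['orientation']).inv();im=cv2.imread('pics/w5.png')
def T(u,v,z):return (q.apply([*ray(ci,(u,v),z),z]-s['tcp_pos'])*1000).round(1)[:2]
S=cv2.cvtColor(im,cv2.COLOR_BGR2HSV)[:,:,1]
for v in (195,225,240):
  print(S[v,284:300].tolist(),S[v,356:374].tolist())
print('pad',T(292,225,.004),T(366,225,.004),'servo',T(312.6,200,.044),T(341.6,200,.044))
go(.4404,.2,.16)
```

```text
[125, 122, 124, 125, 124, 124, 118, 102, 60, 22, 19, 17, 17, 17, 17, 17] [19, 21, 19, 23, 21, 19, 17, 12, 31, 58, 104, 123, 126, 118, 119, 126, 126, 127]
[121, 120, 126, 123, 122, 122, 119, 116, 88, 44, 19, 14, 19, 21, 17, 17] [18, 16, 18, 17, 17, 18, 16, 25, 55, 102, 122, 122, 126, 124, 125, 123, 125, 122]
[118, 123, 119, 122, 125, 122, 123, 123, 110, 59, 24, 21, 22, 17, 19, 19] [19, 18, 19, 19, 18, 19, 22, 35, 74, 110, 127, 124, 122, 125, 124, 121, 124, 124]
pad [ -4.1 -25.5] [-4.  31.4] servo [22.6 -8.1] [22.6 10.9]
 t 12.55 turn [-0.003  0.004 -0.208] then shift cm [ 0.07 48.49 -1.  ] tcp [ 0.4411 -0.2849  0.15  ] j6 -0.62 gap 0.997 F 0.0
```

Servo is centred to about 1 mm. Now the motor, closing along x to keep clear of the pink one.

```bash
python3 -m handwheel '[8.5,0,0,-0.2,0,0,0.149,8.5,0,0,-0.2,0,0,0.149,8.5,0,0,-0.2,0,0,0.149,8.5,0,0,-0.2,0,0,0.149,8.5,0,0,-0.2,0,0,0.149,8.5,0,0,-0.2,0,0,0.149,8.5,0,0,-0.2,0,0,0.149,8.5,0,0,-0.2,0,0,0.149,8.5,0,0,-0.2,0,0,0.149,8.5,0,0,-0.2,0,0,0.02]'; python3 -c "
from h import *
go(.443,.283,.17,0)"
```

```text
t: 13.55
tcp_pos: [0.4393, -0.283, 0.1653]
orientation: [0.708, 0.707, 0.0, -0.001]
wrist_force: [0.3, -0.0, 0.1]
finger_gap: 0.993
gripper_force: 0.0
 t 13.55 turn [-0.001 -0.002 -0.001] then shift cm [56.6   0.37 -0.47] tcp [ 0.4393 -0.283   0.1653] j6 0.75 gap 0.993 F 0.0
```

```bash
python3 -m handwheel '[8.5,4.7,0,0,0,0,0,8.5,4.7,0,0,0,0,0,8.5,4.7,0,0,0,0,0,8.5,4.7,0,0,0,0,0,8.5,4.7,0,0,0,0,0,8.5,4.7,0,0,0,0,0,8.5,4.7,0,0,0,0,0,8.5,4.7,0,0,0,0,0,8.5,4.7,0,0,0,0,0,8.5,4.7,0,0,0,0,0,8.5,4.7,0,0,0,0,0,8.5,4.7,0,0,0,0,0]'>/dev/null;  python3 -m handwheel '[8.5,0,0.3,0,0,0,0,8.5,0,0,0,0,0,0]'
python3 - <<'E'
from h import *
go(.443,.283,.17,0)
im,ci=shot('wrist','w6')
print([( [round(x) for x in d['position']],round(d['confidence'],2)) for d in finder.look_for('wrist','motor_mid')])
print(pix(ci,[.443,.283,.05]))
E
```

```text
t: 14.95
tcp_pos: [0.4412, 0.2812, 0.1657]
orientation: [0.705, 0.71, -0.001, -0.0]
wrist_force: [-0.3, -0.2, 0.2]
finger_gap: 1.0
gripper_force: 0.0
 t 14.95 turn [-0.002  0.     0.007] then shift cm [ 0.18  0.18 -0.43] tcp [0.4412 0.2812 0.1657] j6 1.88 gap 1.000 F 0.0
[([302, 296], 0.9), ([211, 334], 0.84)]
[327.5226952  228.90824801]
```

View pics/w6.png

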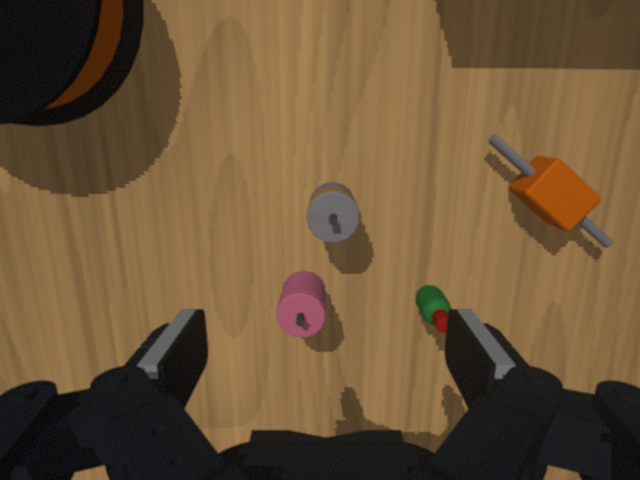

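Grey motor top is centred at (333,216), the pink one (302,312) is clear of the closing line.

Run:
```python
from h import *
ci=camera_info('wrist');im=cv2.imread('pics/w6.png')[:,:,::-1].copy()
m=cv2.inRange(cv2.cvtColor(im,cv2.COLOR_RGB2HSV),(90,0,80),(150,80,200))[180:250,295:370]
c=max(cv2.findContours(m,0,2)[0],key=cv2.contourArea);e=cv2.fitEllipse(c);print(e,cv2.boundingRect(c))
u=(e[0][0]+295,e[0][1]+180);print(u)
for uu in (u,(333,216)):
  p=ray(ci,uu,.05);print(p,[np.linalg.norm(ray(ci,(333+a,216),.05)-ray(ci,(333,216),.05)) for a in(-26,26)])
go(*ray(ci,(333,216),.05),.026,0)
```

```text
Traceback (most recent call last):
cv2.error: OpenCV(4.12.0) /io/opencv/modules/imgproc/src/shapedescr.cpp:361: error: (-201:Incorrect size of input array) There should be at least 5 points to fit the ellipse in function 'fitEllipseNoDirect'
```

Run:
```python
from h import *
ci=camera_info('wrist');im=cv2.imread('pics/w6.png')
S=cv2.cvtColor(im,cv2.COLOR_BGR2HSV)[:,:,1]
print(S[220,300:366:2].tolist(),S[180:246:2,320].tolist())
for uu in ((333,216),):
  p=ray(ci,uu,.05);print(p,[np.linalg.norm(ray(ci,(333+a,216),.05)-ray(ci,(333,216),.05)) for a in(-26,26)],ray(ci,(333,242),.05),ray(ci,(333,183),0))
go(*ray(ci,(333,216),.05),.026,0)
```

```text
[127, 124, 128, 106, 19, 5, 7, 7, 5, 7, 9, 14, 10, 14, 3, 16, 4, 8, 8, 5, 10, 14, 9, 7, 10, 9, 10, 7, 5, 24, 120, 130, 124] [130, 126, 116, 41, 24, 129, 157, 52, 4, 7, 12, 7, 9, 9, 5, 9, 9, 12, 7, 10, 9, 7, 10, 9, 12, 9, 5, 12, 5, 38, 121, 128, 124]
[0.44724055 0.29062036] [np.float64(0.017898933091578896), np.float64(0.01789978646734193)] [0.44738509 0.271996  ] [0.44796089 0.30648677]
 t 15.05 turn [-0.001 -0.     0.003] then shift cm [ 1.09  0.57 14.01] tcp [0.4416 0.2797 0.1661] j6 1.88 gap 0.995 F 0.0
```

```bash
python3 -m handwheel '[8.5,1.0,0.57,3,0,0,0,8.5,0,0,3.5,0,0,0,8.5,0,0,3,0,0,0,8.5,0,0,2,0,0,0,8.5,0,0,1.3,0,0,0,8.5,0,0,0.8,0,0,0,5,0,0,0,0,0,0,5,0,0,0,0,0,0,3,0,0,0,0,0,0,3,0,0,0,0,0,0,3,0,0,0,0,0,0,3,0,0,0,0,0,0]'
python3 - <<'E'
from h import *
go(.6023,.1213,.15,0)
E
```

```text
t: 16.25
tcp_pos: [0.4503, 0.2918, 0.0341]
orientation: [0.706, 0.708, 0.003, 0.001]
wrist_force: [0.3, 0.5, 16.8]
finger_gap: 0.349
gripper_force: 7.5
 t 16.25 turn [ 0.006 -0.003  0.002] then shift cm [-17.05  15.2  -11.59] tcp [0.4503 0.2918 0.0341] j6 1.90 gap 0.349 F 7.5
```

```bash
python3 -m handwheel '[3,0,0,0,0,0,0,3,0,0,0,0,0,0,3,0,0,0,0,0,0]'; python3 -c "
from h import *
go(.6023,.1213,.15,0)"
```

```text
t: 16.55
tcp_pos: [0.4503, 0.2917, 0.0341]
orientation: [0.706, 0.708, 0.003, 0.001]
wrist_force: [-1.1, -0.1, 16.1]
finger_gap: 0.348
gripper_force: 7.5
 t 16.55 turn [ 0.006 -0.003  0.002] then shift cm [-17.04  15.2  -11.59] tcp [0.4503 0.2917 0.0341] j6 1.90 gap 0.348 F 7.5
```

Run:
```python
from h import *
a=shot('wrist')[0];b=shot('scene')[0]
cv2.imwrite('pics/c1.png',np.hstack([a[150:450,170:500],cv2.resize(b[130:230,300:410],(330,300))])[:,:,::-1])
```

```text
(no output)
```

View pics/c1.png

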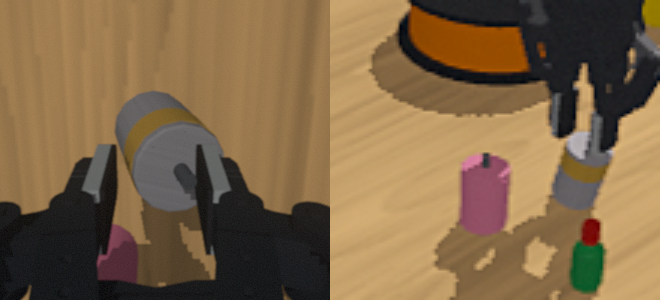

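Run:
```python
from h import *
ci=camera_info('wrist')
b=cv2.imread('pics/c1.png')[:,:330].copy()
for z,col in ((0,(0,0,255)),(.05,(0,255,0))):
  for k in np.linspace(0,6.28,60):
    u=pix(ci,[.4475+.0185*np.cos(k),.290+.0185*np.sin(k),z])-[170,150];cv2.circle(b,tuple(int(v) for v in u),1,col,-1)
s=r.get_state();q=R.from_quat(s['orientation'])
for sy in(-1,1):
  u=pix(ci,s['tcp_pos']+q.apply([0,sy*.015,.014]))-[170,150];cv2.circle(b,tuple(int(v) for v in u),3,(255,0,0),-1);print(u)
cv2.imwrite('pics/c2.png',cv2.resize(b,None,fx=2,fy=2))
```

```text
[121.03103953 137.78154945]
[187.10449244 137.75619236]
```

View pics/c2.png

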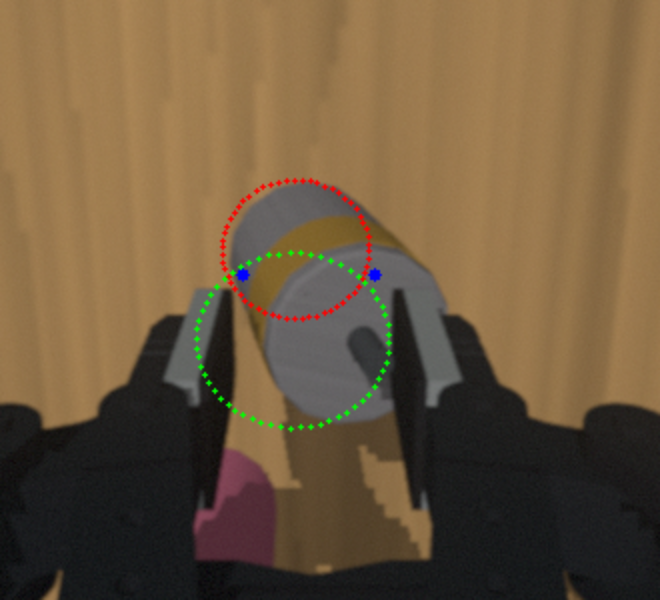

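The motor leans about 14° between the pads, its right rim under the right finger. I'll open in place so it rocks back upright, rise and look again.

```bash
python3 -m handwheel '[3.4,0,0,0,0,0,0,3.8,0,0,0,0,0,0,4.2,0,0,0,0,0,0,5,0,0,0,0,0,0,8.5,0,0,0,0,0,0,8.5,0,0,0,0,0,0,8.5,0,0,0,0,0,0,8.5,0,0,0,0,0,0]'
python3 - <<'E'
from h import *
ci=camera_info('wrist');go(.447,.29,.03,0)
a=shot('wrist')[0];b=shot('scene')[0]
cv2.imwrite('pics/c3.png',np.hstack([a[150:450,170:500],cv2.resize(b[130:230,300:410],(330,300))])[:,:,::-1])
E
```

```text
t: 17.45
tcp_pos: [0.4472, 0.2906, 0.0304]
orientation: [0.706, 0.708, -0.0, -0.0]
wrist_force: [0.8, -0.7, -0.5]
finger_gap: 0.993
gripper_force: 0.0
 t 17.45 turn [-0.001 -0.     0.002] then shift cm [-0.06 -0.02  0.04] tcp [0.4472 0.2906 0.0304] j6 1.90 gap 0.993 F 0.0
```

View pics/c3.png

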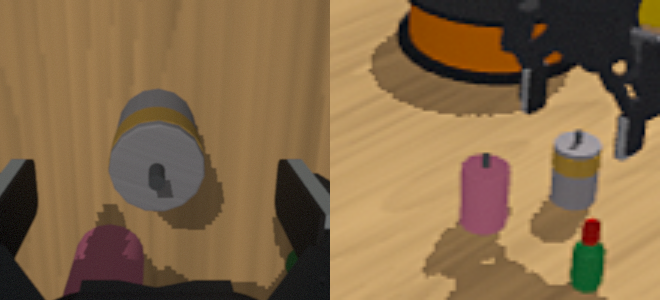

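Upright again and centred (top at column 326). I'll grip lower, close gently, then squeeze fully.

```bash
python3 - <<'E'
from h import *
ci=camera_info('wrist');print(ray(ci,(326.5,315),.05),ray(ci,(326.5,150+210.5),.05),ray(ci,(326.5,150+90),0))
E
python3 -m handwheel '[8.5,0,0,0.4,0,0,0,5.5,0,0,0.4,0,0,0,4.5,0,0,0,0,0,0,4,0,0,0,0,0,0,3.8,0,0,0,0,0,0,3.6,0,0,0,0,0,0,3.5,0,0,0,0,0,0,3.4,0,0,0,0,0,0,3.3,0,0,0,0,0,0,3.2,0,0,0,0,0,0,3.1,0,0,0,0,0,0]'; python3 -c "
from h import *
go(.447,.29,.022,0)"
```

```text
[0.44826446 0.29364337] [0.44830865 0.27437791] [0.44833188 0.30857108]
t: 18.65
tcp_pos: [0.4475, 0.2907, 0.023]
orientation: [0.706, 0.708, 0.0, -0.0]
wrist_force: [-2.7, -1.0, 5.7]
finger_gap: 0.403
gripper_force: 59.1
 t 18.65 turn [ 0.    -0.001  0.002] then shift cm [-0.07 -0.05  0.1 ] tcp [0.4475 0.2907 0.023 ] j6 1.90 gap 0.403 F 59.1
```

```bash
python3 -m handwheel '[2.5,0,0,0,0,0,0,2.5,0,0,-1,0,0,0,2.5,0,0,-3,0,0,0,2.5,0,0,-4,0,0,0,2.5,0,0,-4,0,0,0,2.5,-3.4,3.1,0,0,0,0,2.5,-3.4,3.1,0,0,0,0,2.5,-3.4,3.1,0,0,0,0,2.5,-3.4,3.1,0,0,0,0,2.5,-3.4,3.1,0,0,0,0,2.5,0,0,0,0,0,0,2.5,0,0,0,0,0,0]'
python3 - <<'E'
from h import *
go(.6023,.1213,.144,0)
im,ci=shot('wrist','w7')
print(pix(ci,[.6023,.1213,.004]))
E
```

```text
t: 19.85
tcp_pos: [0.6028, 0.1199, 0.142]
orientation: [0.707, 0.707, -0.0, -0.001]
wrist_force: [0.4, 0.1, -1.9]
finger_gap: 0.399
gripper_force: 60.6
 t 19.85 turn [-0.001 -0.001 -0.   ] then shift cm [ 0.14 -0.05 -0.2 ] tcp [0.6028 0.1199 0.142 ] j6 1.55 gap 0.399 F 60.6
[324.18115943 222.27770558]
```

View pics/w7.png

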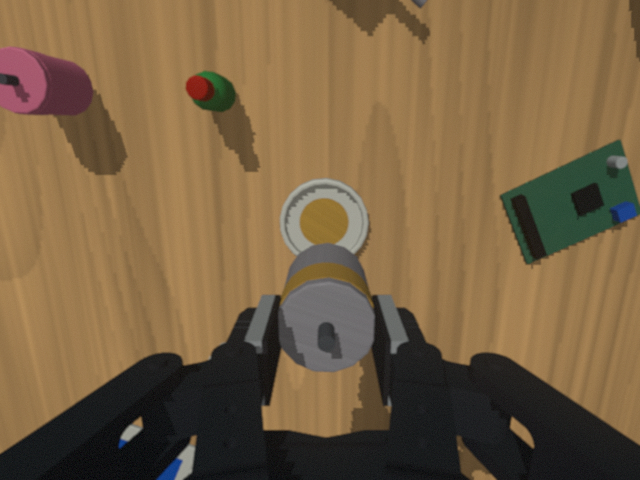

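Motor is held upright (top circle columns 279–374, rows to 370); the dish's brass disc is centred at about (324,222).

Run:
```python
from h import *
ci=camera_info('wrist');s=r.get_state();q=R.from_quat(s['orientation']).inv();im=cv2.imread('pics/w7.png')
def T(u,v,z):return (q.apply([*ray(ci,(u,v),z),z]-s['tcp_pos'])*1000).round(1)[:2]
H=cv2.cvtColor(im,cv2.COLOR_BGR2HSV);print(H[360:380,350].tolist()[::2]);print(H[300,272:286,1].tolist(),H[170:186,325,1].tolist(),H[192:204,324,1].tolist(),H[225,276:304,1].tolist(),H[225,344:376,1].tolist())
t=s['tcp_pos'][2]
print('motor top edge',T(326,370.5,t+.027)[0]+18.5,'base',T(326,244,t-.023)[0]-18.5,T(326.5,323,t+.027),'disc',T(324,198,.004)-[18.5,0],T(324,222,.004),'dish',T(325,179,.009)-[33,0])
```

```text
[[160, 7, 117], [150, 5, 113], [150, 9, 109], [15, 63, 122], [17, 122, 150], [17, 124, 152], [16, 122, 152], [17, 126, 150], [17, 125, 149], [17, 122, 150]]
[5, 9, 8, 38, 66, 45, 29, 87, 163, 161, 158, 119, 67, 19] [124, 124, 127, 126, 127, 125, 124, 93, 40, 17, 15, 19, 18, 20, 22, 22] [22, 19, 20, 19, 17, 36, 98, 163, 171, 165, 166, 168] [122, 127, 120, 99, 48, 24, 17, 18, 21, 21, 19, 20, 21, 16, 19, 19, 17, 17, 17, 19, 18, 17, 24, 59, 115, 159, 168, 166] [171, 162, 165, 124, 60, 29, 19, 17, 18, 17, 21, 17, 17, 17, 17, 16, 17, 22, 20, 16, 16, 17, 23, 25, 53, 107, 120, 126, 126, 125, 126, 124]
motor top edge 2.8000000000000007 base -0.3999999999999986 [3.6 1. ] disc [ 1.1 -0.4] [ 1.5 -0.4] dish [1.1 0.3]
```

```bash
python3 -m handwheel '[2.5,0,-0.06,3.5,0,0,0,2.5,0,0,3.5,0,0,0,2.5,0,0,2.5,0,0,0,2.5,0,0,1,0,0,0,2.5,0,0,0.5,0,0,0,2.5,0,0,0.2,0,0,0,2.5,0,0,0.1,0,0,0,2.5,0,0,0,0,0,0]';  python3 -m handwheel '[2.5,0,0,0.1,0,0,0,2.5,0,0,0.05,0,0,0,2.5,0,0,0.05,0,0,0,2.5,0,0,0,0,0,0]'
```

```text
t: 20.7
tcp_pos: [0.6028, 0.121, 0.0306]
orientation: [0.706, 0.708, 0.001, 0.0]
wrist_force: [-0.1, 0.3, -2.0]
finger_gap: 0.402
gripper_force: 60.8
t: 21.1
tcp_pos: [0.602, 0.1209, 0.0273]
orientation: [0.707, 0.708, 0.0, -0.0]
wrist_force: [0.4, -0.3, -2.3]
finger_gap: 0.405
gripper_force: 60.8
```

```bash
python3 -m handwheel '[2.5,0,0,0.05,0,0,0,2.5,0,0,0.05,0,0,0,2.5,0,0,0,0,0,0]'
```

```text
t: 21.4
tcp_pos: [0.6021, 0.1209, 0.0271]
orientation: [0.706, 0.708, 0.0, -0.0]
wrist_force: [-3.9, -0.6, 5.0]
finger_gap: 0.401
gripper_force: 61.4
```

```bash
python3 -m handwheel '[3.7,0,0,0,0,0,0,3.9,0,0,0,0,0,0,4.2,0,0,0,0,0,0,5.5,0,0,0,0,0,0,6,0,0,0,0,0,0,7,0,0,-1,0,0,0,8.5,0,0,-2.5,0,0,0,8.5,0,0,-4,0,0,0,8.5,0,0,-4,0,0,0,8.5,0,0,-1.5,0,0,0,8.5,0,0,0,0,0,0]';python3 - <<'E'
from h import *
im,ci=shot('wrist');s=r.get_state();q=R.from_quat(s['orientation']).inv()
def T(u,v,z):return (q.apply([*ray(ci,(u,v),z),z]-s['tcp_pos'])*1000).round(1)[:2]
cv2.imwrite('pics/w8.png',im[:,:,::-1])
cv2.imwrite('pics/w8c.png',cv2.resize(im[140:300,226:426],None,fx=3,fy=3)[:,:,::-1])
print([( [round(x) for x in d['position']],round(d['confidence'],2)) for d in finder.look_for('wrist','motor_mid')])
print('T at 326,220 for z .054',T(326,220,.054))
go(.6119,-.339,.17,np.pi/2+.6)
E
```

```text
t: 22.5
tcp_pos: [0.6039, 0.1209, 0.16]
orientation: [0.706, 0.708, 0.002, 0.002]
wrist_force: [1.1, 0.1, 1.0]
finger_gap: 0.997
gripper_force: 0.0
[([225, 325], 0.83), ([80, 49], 0.64)]
T at 326,220 for z .054 [10.4  2.4]
 t 22.60 turn [ 0.000e+00 -1.000e-03 -2.169e+00] then shift cm [ 25.14 -38.52  -1.43] tcp [0.6019 0.1208 0.1557] j6 1.55 gap 0.996 F 0.0
```

View pics/w8c.png

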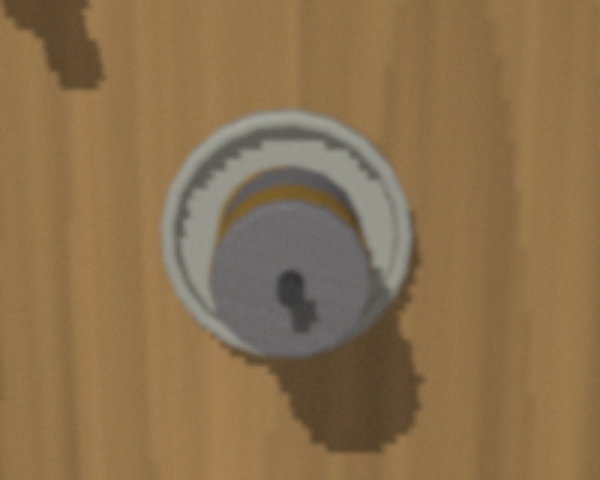

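Motor stands upright and centred in the dish (dish columns 162–412, motor 209–371, brass edge just showing round the base). On to the battery.

```bash
python3 -m handwheel '[8.5,0,0,0,0,0,-0.149,8.5,0,0,0,0,0,-0.149,8.5,0,0,0,0,0,-0.149,8.5,0,0,0,0,0,-0.149,8.5,0,0,0,0,0,-0.149,8.5,0,0,0,0,0,-0.149,8.5,0,0,0,0,0,-0.149,8.5,0,0,0,0,0,-0.149,8.5,0,0,0,0,0,-0.149,8.5,0,0,0,0,0,-0.149,8.5,0,0,0,0,0,-0.149,8.5,0,0,0,0,0,-0.149]'>/dev/null
python3 -m handwheel '[8.5,0,0,0,0,0,-0.149,8.5,0,0,0,0,0,-0.149,8.5,0,0,0,0,0,-0.083,8.5,2.5,-3.8,-0.2,0,0,0,8.5,2.5,-3.8,-0.2,0,0,0,8.5,2.5,-3.8,-0.2,0,0,0,8.5,2.5,-3.8,-0.2,0,0,0,8.5,2.5,-3.8,0,0,0,0,8.5,2.5,-3.8,0,0,0,0,8.5,2.5,-3.8,0,0,0,0,8.5,2.5,-3.8,0,0,0,0]'>/dev/null
python3 -m handwheel '[8.5,2.5,-3.8,0,0,0,0,8.5,2.5,-3.8,0,0,0,0,8.5,0,-0.5,0,0,0,0,8.5,0,0,0,0,0,0]'
python3 - <<'E'
from h import *
go(.6119,-.339,.17,np.pi/2+.6)
im,ci=shot('wrist','w9')
print([( [round(x) for x in d['position']],round(d['confidence'],2)) for d in finder.look_for('wrist','battery_mid')])
print(blob(im,ci,(.614,-.34),.026,(100,100,20),(130,255,255)),blob(im,ci,(.635,-.32),.026,(20,150,60),(35,255,255)))
E
```

```text
t: 25.3
tcp_pos: [0.612, -0.3387, 0.1611]
orientation: [-0.295, 0.956, 0.002, -0.001]
wrist_force: [1.3, 1.1, 0.2]
finger_gap: 0.995
gripper_force: 0.0
 t 25.30 turn [ 0.004 -0.001 -0.002] then shift cm [ 0.03 -0.02 -0.89] tcp [ 0.612  -0.3387  0.1611] j6 -1.29 gap 0.995 F 0.0
[([227, 319], 0.89)]
(array([ 0.6111, -0.3434]), np.float32(0.616), array([32.5, 58.3])) (array([ 0.6405, -0.3229]), np.float32(-0.974), array([12.1, 34.5]))
```

View pics/w9.png

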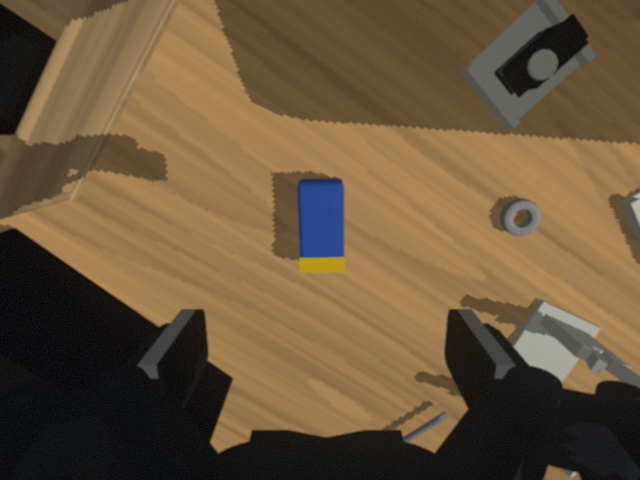

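Run:
```python
from h import *
ci=camera_info('wrist');s=r.get_state();q=R.from_quat(s['orientation']).inv();im=cv2.imread('pics/w9.png')
def T(u,v,z):return (q.apply([*ray(ci,(u,v),z),z]-s['tcp_pos'])*1000).round(1)[:2]
S=cv2.cvtColor(im,cv2.COLOR_BGR2HSV);print(S[220,292:304,0].tolist(),S[220,338:352,0].tolist(),S[250,292:304,0].tolist(),S[250,338:352,0].tolist(),S[265:280,322,1].tolist(),S[172:190,330,0].tolist())
print('end',T(322,272,.026)[0]+35,'far',T(322,180,0)[0]-35,T(322,184,.026)[0]-35,'w',T(299,225,.026),T(345,225,.026))
```

```text
[17, 17, 17, 16, 17, 15, 173, 117, 112, 110, 111, 111] [111, 111, 111, 111, 112, 118, 0, 16, 17, 17, 17, 17, 17, 16] [17, 16, 17, 17, 17, 15, 17, 0, 117, 112, 112, 111] [110, 111, 111, 111, 111, 119, 1, 16, 17, 17, 17, 17, 17, 17] [229, 220, 219, 227, 216, 217, 200, 159, 133, 123, 124, 124, 125, 126, 123] [16, 16, 17, 16, 16, 16, 165, 118, 115, 113, 111, 112, 112, 111, 111, 111, 111, 110]
end -4.200000000000003 far -6.899999999999999 -6.399999999999999 w [ -1.9 -20.2] [-1.9 14. ]
```

```bash
python3 -m handwheel '[8.5,-0.55,-0.3,3,0,0,0,8.5,0,0,4,0,0,0,8.5,0,0,3,0,0,0,8.5,0,0,2,0,0,0,8.5,0,0,1.3,0,0,0,7,0,0,0.8,0,0,0,5,0,0,0.2,0,0,0,4,0,0,0,0,0,0,3.5,0,0,0,0,0,0,3.3,0,0,0,0,0,0,3.1,0,0,0,0,0,0,2.5,0,0,0,0,0,0]'; python3 -m handwheel '[2.5,0,0,0,0,0,0,2.5,0,0,0,0,0,0]'; python3 -c "
from h import *
go(.4358,-.1003,.17,np.pi/2-.414)"
```

```text
t: 26.6
tcp_pos: [0.6194, -0.3375, 0.0214]
orientation: [-0.295, 0.955, 0.0, 0.0]
wrist_force: [0.9, 0.2, 0.5]
finger_gap: 0.289
gripper_force: 0.0
t: 26.8
tcp_pos: [0.6193, -0.3373, 0.0211]
orientation: [-0.296, 0.955, 0.0, -0.0]
wrist_force: [0.2, -0.1, -0.3]
finger_gap: 0.29
gripper_force: 0.0
 t 26.80 turn [ 1.000e-03 -0.000e+00  1.014e+00] then shift cm [ 26.34  14.32 -14.89] tcp [ 0.6193 -0.3373  0.0211] j6 -1.28 gap 0.290 F 0.0
```

Run:
```python
from h import *
a=shot('wrist')[0];b=shot('scene')[0]
cv2.imwrite('pics/c4.png',np.hstack([a[150:480,170:500],cv2.resize(b[340:450,130:240],(330,330))])[:,:,::-1])
```

```text
(no output)
```

View pics/c4.png

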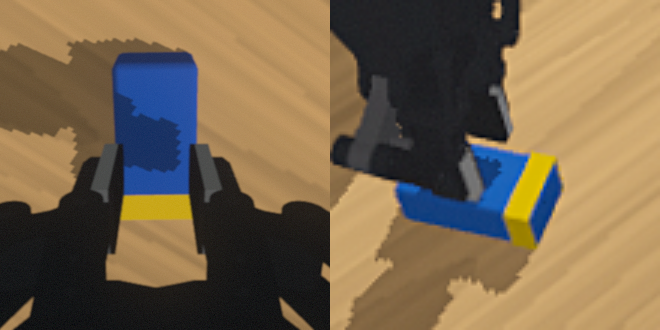

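Run:
```python
from h import *
s=r.get_state();q=R.from_quat(s['orientation']);ci=camera_info('scene');w=camera_info('wrist')
print(s['tcp_pos'],s['finger_gap'])
for zt in (-25,-12,0,14):
  for sy in (-1,1):
    for x in (-11,11):
      P=s['tcp_pos']+q.apply(np.array([x,sy*14,zt])/1000)
      u=pix(ci,P);print(zt,sy,x,'scene crop',(330+3*(u[0]-130)).round(),(3*(u[1]-340)).round(),'wrist crop',(pix(w,P)-[170,150]).round())
```

```text
[ 0.6192714  -0.33734524  0.02102247] 0.2920621615886841
-25 -1 -11 scene crop 480.0 180.0 wrist crop [118. 203.]
-25 -1 11 scene crop 436.0 170.0 wrist crop [117. 148.]
-25 1 -11 scene crop 505.0 129.0 wrist crop [194. 203.]
-25 1 11 scene crop 462.0 120.0 wrist crop [196. 148.]
-12 -1 -11 scene crop 485.0 196.0 wrist crop [121. 186.]
-12 -1 11 scene crop 442.0 186.0 wrist crop [120. 134.]
-12 1 -11 scene crop 510.0 145.0 wrist crop [191. 186.]
-12 1 11 scene crop 468.0 136.0 wrist crop [193. 134.]
0 -1 -11 scene crop 490.0 210.0 wrist crop [124. 172.]
0 -1 11 scene crop 447.0 200.0 wrist crop [122. 123.]
0 1 -11 scene crop 515.0 159.0 wrist crop [189. 172.]
0 1 11 scene crop 473.0 150.0 wrist crop [190. 123.]
14 -1 -11 scene crop 496.0 226.0 wrist crop [126. 157.]
14 -1 11 scene crop 453.0 216.0 wrist crop [125. 112.]
14 1 -11 scene crop 520.0 176.0 wrist crop [187. 157.]
14 1 11 scene crop 478.0 166.0 wrist crop [188. 112.]
```

The fingertips stand about 12–20 mm behind the TCP reading (above the battery top), not ahead of it; both images agree. I open, go 27 mm lower and close again.

```bash
python3 -m handwheel '[5,0,0,0,0,0,0,6,0,0,0,0,0,0,6,0,0,0,0,0,0,6,0,0,0,0,0,0,6,0,0,1,0,0,0,6,0,0,0.6,0,0,0,6,0,0,0.4,0,0,0,6,0,0,0,0,0,0]'; python3 -m handwheel '[5,0,0,0.3,0,0,0,5,0,0,0.3,0,0,0,5,0,0,0,0,0,0]'
```

```text
t: 27.7
tcp_pos: [0.6187, -0.3368, -0.0003]
orientation: [-0.296, 0.955, 0.001, -0.001]
wrist_force: [-0.6, -0.5, 0.3]
finger_gap: 0.699
gripper_force: 0.0
t: 28.0
tcp_pos: [0.6191, -0.3372, -0.0054]
orientation: [-0.296, 0.955, 0.001, -0.0]
wrist_force: [0.8, 0.2, -0.5]
finger_gap: 0.587
gripper_force: 0.0
```

```bash
python3 -m handwheel '[4,0,0,0,0,0,0,4,0,0,0,0,0,0,3.6,0,0,0,0,0,0,3.4,0,0,0,0,0,0,3.2,0,0,0,0,0,0,3,0,0,0,0,0,0,2,0,0,0,0,0,0,2,0,0,0,0,0,0]'; python3 -c "
from h import *
go(.4358,-.1003,.15,np.pi/2-.414)"
```

```text
t: 28.8
tcp_pos: [0.6196, -0.3375, -0.0044]
orientation: [-0.295, 0.955, 0.0, 0.0]
wrist_force: [-0.2, 0.4, 5.0]
finger_gap: 0.381
gripper_force: 60.4
 t 28.80 turn [0.    0.    1.014] then shift cm [ 26.37  14.33 -15.44] tcp [ 0.6196 -0.3375 -0.0044] j6 -1.28 gap 0.381 F 60.4
```

```bash
python3 -m handwheel '[2,0,0,-1,0,0,0,2,0,0,-3,0,0,0,2,0,0,-4,0,0,0,2,0,0,-3,0,0,0.149,2,0,0,-3,0,0,0.149,2,0,0,0,0,0,0.149,2,0,0,0,0,0,0.149,2,0,0,0,0,0,0.149,2,0,0,0,0,0,0.149,2,0,0,0,0,0,0.12]'>/dev/null; python3 -m handwheel '[2,3.8,2.05,0,0,0,0,2,3.8,2.05,0,0,0,0,2,3.8,2.05,0,0,0,0,2,3.8,2.05,0,0,0,0,2,3.8,2.05,0,0,0,0,2,3.8,2.05,0,0,0,0,2,3.6,2.05,0,0,0,0,2,0,0,0,0,0,0,2,0,0,0,0,0,0]'
python3 - <<'E'
from h import *
go(.4358,-.1003,.15,np.pi/2-.414)
im,ci=shot('wrist','w10')
E
```

```text
t: 30.7
tcp_pos: [0.4353, -0.0994, 0.1358]
orientation: [0.205, 0.979, 0.0, 0.0]
wrist_force: [0.9, -0.9, -0.8]
finger_gap: 0.381
gripper_force: 59.9
 t 30.70 turn [0.    0.001 0.001] then shift cm [-0.08 -0.06 -1.42] tcp [ 0.4353 -0.0994  0.1358] j6 -0.11 gap 0.381 F 59.9
```

View pics/w10.png

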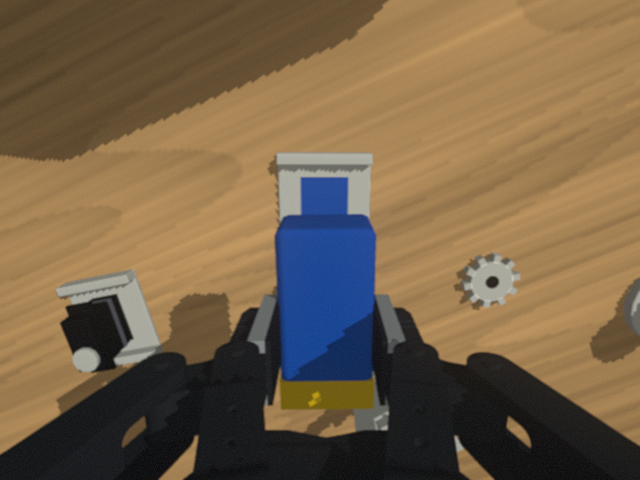

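I've now viewed 16 pictures, over the limit of 14, so from here I work only from numbers. This last view shows the battery held straight (columns 277–376, rows 215–409) over the blue patch (columns 301–348, top edge row 178).

Run:
```python
from h import *
ci=camera_info('wrist');s=r.get_state();q=R.from_quat(s['orientation']).inv();im=cv2.imread('pics/w10.png')
def T(u,v,z):return (q.apply([*ray(ci,(u,v),z),z]-s['tcp_pos'])*1000).round(1)[:2]
H=cv2.cvtColor(im,cv2.COLOR_BGR2HSV)
ed=lambda a:[int(i) for i in np.where(np.abs(np.diff(a.astype(int)))>40)[0]]
for v in (190,205):print(v,ed(H[v,270:380,1]),'+270')
for v in (240,280,350,400):print(v,ed(H[v,262:390,1]),'+262')
for u in (310,325,340):print(u,ed(H[145:225,u,1]),'+145',ed(H[370:420,u,1]),'+370')
t=s['tcp_pos'][2]
print('patch',T(301,195,.004),T(348,195,.004),T(325,177.5,.004)[0]-35,'wall',T(325,153.5,.012)[0]-52)
print('bat end top',T(327,409,t+.0304)[0]+35,'base edge',T(327,215,t+.0044)[0]-35,'top far',T(327,229,t+.0304)[0]-35,T(278,300,t+.0304),T(376,300,t+.0304))
```

```text
190 [7, 30, 31, 76, 77] +270
205 [8, 30, 31, 76, 77, 99] +270
240 [13, 112, 114] +262
280 [15, 111, 113] +262
350 [17, 18, 109, 110] +262
400 [9, 19, 110, 111, 118] +262
310 [6, 31, 32] +145 [9, 11, 38] +370
325 [6, 7, 31, 32] +145 [9, 11, 37] +370
340 [6, 7, 31, 32] +145 [9, 10, 11] +370
patch [ 21.7 -17.1] [21.7 16.6] -0.7999999999999972 wall -0.6000000000000014
bat end top 4.199999999999999 base edge 1.7999999999999972 top far 2.8999999999999986 [ 13.  -15.7] [13.  17.6]
```

```bash
python3 -m handwheel '[2,-0.3,-0.07,3,0,0,0,2,0,0,4,0,0,0,2,0,0,3,0,0,0,2,0,0,2,0,0,0,2,0,0,0.8,0,0,0,2,0,0,0.4,0,0,0,2,0,0,0.2,0,0,0,2,0,0,0,0,0,0,2,0,0,0.1,0,0,0,2,0,0,0,0,0,0]'; python3 -m handwheel '[2,0,0,0.05,0,0,0,2,0,0,0.05,0,0,0,2,0,0,0,0,0,0]'
```

```text
t: 31.75
tcp_pos: [0.4382, -0.1018, 0.0008]
orientation: [0.205, 0.979, 0.0, 0.0]
wrist_force: [-0.1, -0.2, -0.8]
finger_gap: 0.38
gripper_force: 59.9
t: 32.05
tcp_pos: [0.438, -0.1017, -0.0005]
orientation: [0.206, 0.979, 0.0, 0.0]
wrist_force: [-0.3, -0.5, 1.8]
finger_gap: 0.38
gripper_force: 60.1
```

```bash
python3 -m handwheel '[2,0,0,0.04,0,0,0,3.5,0,0,0,0,0,0,3.8,0,0,0,0,0,0,4.2,0,0,0,0,0,0,5,0,0,0,0,0,0,6,0,0,0,0,0,0,6,0,0,-1,0,0,0,8.5,0,0,-3,0,0,0,8.5,0,0,-4,0,0,0,8.5,0,0,-4,0,0,0,8.5,0,0,-3,0,0,0,8.5,0,0,0,0,0,0]';python3 - <<'E'
from h import *
im,ci=shot('wrist','w11');s=r.get_state();q=R.from_quat(s['orientation']).inv()
def T(u,v,z):return (q.apply([*ray(ci,(u,v),z),z]-s['tcp_pos'])*1000).round(1)[:2]
H=cv2.cvtColor(im,cv2.COLOR_RGB2HSV)
ed=lambda a,o:[int(i)+o for i in np.where(np.abs(np.diff(a.astype(int)))>35)[0]]
u=pix(ci,[.4375,-.101,.03]).round().astype(int);print(u)
for d in (-30,-15,0,15):print('row',u[1]+d,ed(H[u[1]+d,u[0]-60:u[0]+60,1],u[0]-60))
for d in (-12,0,12):print('col',u[0]+d,ed(H[u[1]-90:u[1]+90,u[0]+d,1],u[1]-90),ed(H[u[1]-90:u[1]+90,u[0]+d,2],u[1]-90))
print(blob(im,ci,(.4375,-.101),.03,(100,100,20),(130,255,255)))
go(.6138,.2992,.17,np.pi/2-.67)
E
```

```text
t: 33.25
tcp_pos: [0.44, -0.1029, 0.1542]
orientation: [0.206, 0.979, -0.001, 0.003]
wrist_force: [0.3, -0.1, 0.0]
finger_gap: 0.992
gripper_force: 0.0
[326 222]
row 192 [np.int64(282), np.int64(283), np.int64(302), np.int64(303), np.int64(348), np.int64(349), np.int64(368), np.int64(369)]
row 207 [np.int64(282), np.int64(283), np.int64(302), np.int64(303), np.int64(348), np.int64(349), np.int64(368)]
row 222 [np.int64(282), np.int64(283), np.int64(302), np.int64(303), np.int64(304), np.int64(348), np.int64(349), np.int64(368)]
row 237 [np.int64(283), np.int64(303), np.int64(304), np.int64(348), np.int64(349), np.int64(367)]
col 314 [np.int64(140), np.int64(141), np.int64(164), np.int64(165), np.int64(246), np.int64(247), np.int64(248), np.int64(249), np.int64(263), np.int64(264), np.int64(265), np.int64(276), np.int64(277)] [np.int64(248)]
col 326 [np.int64(140), np.int64(141), np.int64(164), np.int64(165), np.int64(246), np.int64(247), np.int64(248), np.int64(249), np.int64(263), np.int64(264), np.int64(276), np.int64(277)] [np.int64(248)]
col 338 [np.int64(140), np.int64(141), np.int64(164), np.int64(165), np.int64(246), np.int64(247), np.int64(248), np.int64(262), np.int64(263), np.int64(264), np.int64(276), np.int64(277)] []
(array([ 0.4283, -0.0969]), np.float32(-0.398), array([32.5, 58.5]))
 t 33.30 turn [0.    0.004 0.256] then shift cm [11.25 42.33 -1.83] tcp [ 0.4392 -0.1024  0.1517] j6 -0.11 gap 0.993 F 0.0
```

Run:
```python
from h import *
ci=camera_info('wrist');s=r.get_state();q=R.from_quat(s['orientation']).inv()
def T(u,v,z):return (q.apply([*ray(ci,(u,v),z),z]-s['tcp_pos'])*1000).round(1)[0]
print('bat',T(326,264,.03)+35,T(326,164.5,.004)-35,'pad',T(326,140.5,.012)-52,T(326,276.7,.012)+52)
```

```text
bat 7.800000000000001 6.799999999999997 pad 7.399999999999999 8.0
```

Battery is centred on its patch within about 0.5 mm. Now the knuckle.

```bash
python3 -m handwheel '[8.5,0,0,-0.5,0,0,0.12,8.5,0,0,-0.5,0,0,0.12,8.5,0,0,0,0,0,0]'>/dev/null; python3 -c "
from h import *
go(.6125,.2992,.165,.92)"
```

```text
t 33.60 turn [ 0.    -0.001 -0.005] then shift cm [10.37 42.48 -0.64] tcp [ 0.4377 -0.1016  0.1586] j6 0.13 gap 0.998 F 0.0
```

```bash
python3 -m handwheel '[8.5,1.04,4.25,0,0,0,0,8.5,1.04,4.25,0,0,0,0,8.5,1.04,4.25,0,0,0,0,8.5,1.04,4.25,0,0,0,0,8.5,1.04,4.25,0,0,0,0,8.5,1.04,4.25,0,0,0,0,8.5,1.04,4.25,0,0,0,0,8.5,1.04,4.25,0,0,0,0,8.5,1.04,4.25,0,0,0,0,8.5,1.0,4.2,0,0,0,0,8.5,0,0,0,0,0,0,8.5,0,0,0,0,0,0]'
python3 - <<'E'
from h import *
go(.6125,.2992,.165,.92)
im,ci=shot('wrist','w12');s=r.get_state();q=R.from_quat(s['orientation']).inv()
print([( [round(x) for x in d['position']],round(d['confidence'],2)) for d in finder.look_for('wrist','knuckle_mid')])
def T(u,v,z):return (q.apply([*ray(ci,(u,v),z),z]-s['tcp_pos'])*1000).round(1)[:2]
H=cv2.cvtColor(im,cv2.COLOR_RGB2HSV);m=cv2.inRange(H,(3,190,30),(15,255,255))
c=max(cv2.findContours(m,0,1)[0],key=cv2.contourArea);print(cv2.contourArea(c),cv2.boundingRect(c))
print([p[0].tolist() for p in cv2.approxPolyDP(c,3,True)])
x,y,w,h=cv2.boundingRect(c)
for v in list(range(y,y+h,8)):
  k=np.where(m[v])[0];k=k[(k>x-2)&(k<x+w+2)];print(v,k.min(),k.max(),'V',int(H[v,(k.min()+k.max())//2,2]))
# axle: low-saturation pixels above and below
for v in list(range(y-50,y,8))+list(range(y+h,y+h+50,8)):
  k=np.where((H[v,240:420,1]<60)&(H[v,240:420,2]>50))[0];print(v,(k+240).tolist()[:1],(k+240).tolist()[-1:],len(k))
E
```

```text
t: 34.8
tcp_pos: [0.6131, 0.2987, 0.157]
orientation: [0.319, 0.948, -0.001, -0.001]
wrist_force: [0.4, -0.9, 0.8]
finger_gap: 0.996
gripper_force: 0.0
 t 34.80 turn [-0.002 -0.002  0.001] then shift cm [ 0.08 -0.   -0.8 ] tcp [0.6131 0.2987 0.157 ] j6 0.91 gap 0.996 F 0.0
[([217, 330], 0.6)]
3020.0 (309, 185, 47, 70)
[[313, 185], [309, 192], [309, 251], [352, 253], [353, 188]]
185 313 349 V 103
193 309 355 V 184
201 309 355 V 178
209 309 355 V 177
217 309 354 V 176
225 309 354 V 175
233 309 354 V 178
241 309 354 V 174
249 309 353 V 176
135 [329] [338] 10
143 [329] [338] 10
151 [328] [338] 11
159 [328] [337] 10
167 [328] [337] 10
175 [328] [337] 10
183 [328] [337] 10
255 [] [] 0
263 [326] [335] 10
271 [326] [335] 10
279 [326] [334] 9
287 [326] [334] 9
295 [326] [334] 9
303 [] [] 0
```

Run:
```python
from h import *
ci=camera_info('wrist');s=r.get_state();q=R.from_quat(s['orientation']).inv();im=cv2.imread('pics/w12.png')
def T(u,v,z):return (q.apply([*ray(ci,(u,v),z),z]-s['tcp_pos'])*1000).round(1)[:2]
H=cv2.cvtColor(im,cv2.COLOR_BGR2HSV)
print(H[85:140:2,334,1].tolist(),H[290:320,330,1].tolist())
a,b=T(333.5,137,.017),T(330,295,.017);print('axle dir',a,b,np.arctan2(b[1]-a[1],b[0]-a[0]))
print('block top',T(309,217,.034),T(355,217,.034),'end bottom',T(330,253.5,.034)[0]+24,'far top',T(330,190,.034)[0]-24,'base',T(330,185,0)[0]-24)
for v in (122,125,300,303):print(v,T(331,v,.017)[0])
```

```text
[128, 124, 128, 125, 125, 123, 128, 125, 124, 126, 124, 124, 125, 123, 128, 125, 125, 127, 128, 127, 126, 124, 67, 5, 9, 7, 11, 7] [12, 7, 7, 7, 9, 9, 7, 7, 7, 29, 80, 119, 129, 124, 127, 126, 128, 131, 125, 123, 126, 125, 128, 127, 123, 127, 127, 127, 124, 124]
axle dir [61.9  6.3] [-60.    4.2] -3.1243671220669396
block top [  7.3 -11.1] [ 7.3 21.6] end bottom 4.100000000000001 far top 2.6000000000000014 base 1.1999999999999993
122 72.2
125 70.2
300 -64.4
303 -67.0
```

```bash
python3 -m handwheel '[8.5,0.2,0.52,3,0,0,0.017,8.5,0,0,4,0,0,0,8.5,0,0,4,0,0,0,8.5,0,0,2.5,0,0,0,8.5,0,0,1.4,0,0,0,6,0,0,0.8,0,0,0,5,0,0,0,0,0,0,4.2,0,0,0,0,0,0,4,0,0,0,0,0,0]'; python3 -m handwheel '[3.8,0,0,0,0,0,0,3.6,0,0,0,0,0,0,3.4,0,0,0,0,0,0,3.2,0,0,0,0,0,0,3,0,0,0,0,0,0,2,0,0,0,0,0,0,2,0,0,0,0,0,0]';python3 -c "
from h import *
go(.6187,-.1084,.2,np.pi/2+.162)"
```

```text
t: 35.8
tcp_pos: [0.6166, 0.3039, 0.0039]
orientation: [0.329, 0.944, 0.001, 0.001]
wrist_force: [0.7, -0.2, -0.3]
finger_gap: 0.467
gripper_force: 0.0
t: 36.5
tcp_pos: [0.6158, 0.3038, 0.0027]
orientation: [0.329, 0.944, 0.0, 0.0]
wrist_force: [-0.5, -0.3, 6.3]
finger_gap: 0.381
gripper_force: 60.3
 t 36.50 turn [ 0.001  0.    -0.833] then shift cm [  6.36 -40.73 -19.73] tcp [0.6158 0.3038 0.0027] j6 0.94 gap 0.381 F 60.3
```

```bash
python3 -m handwheel '[2,0,0,-1,0,0,0,2,0,0,-3,0,0,0,2,0,0,-4.5,0,0,0,2,0,0,-4.5,0,0,0,2,0,0,-2.5,0,0,-0.139,2,0,0,-2.5,0,0,-0.139,2,0,0,-0.7,0,0,-0.139,2,0,0,0,0,0,-0.139,2,0,0,0,0,0,-0.139,2,0,0,0,0,0,-0.138,2,0,0,0,0,0,0]'>/dev/null; python3 -c "
from h import *
go(.678,-.099,.2,np.pi/2+.162)"; python3 -m handwheel '[2,0,-4,0,0,0,0,2,0,-4.1,0,0,0,0,2,0,-4.1,0,0,0,0,2,0,-4.1,0,0,0,0,2,0,-4.1,0,0,0,0,2,0,-4.1,0,0,0,0,2,0,-4.1,0,0,0,0,2,0,-4.1,0,0,0,0,2,0,-4.1,0,0,0,0,2,0.4,-4,0,0,0,0,2,0,0,0,0,0,0,2,0,0,0,0,0,0]'
python3 - <<'E'
from h import *
go(.678,-.099,.2,np.pi/2+.162)
im,ci=shot('wrist','w13')
print([( [round(x) for x in d['position']],round(d['confidence'],2)) for d in finder.look_for('wrist','fork')],pix(ci,[.6187,-.1084,.006]))
H=cv2.cvtColor(im,cv2.COLOR_RGB2HSV);m=cv2.inRange(H,(0,0,60),(180,60,255))
c=[c for c in cv2.findContours(m,0,1)[0] if cv2.contourArea(c)>300]
for k in c:print(cv2.contourArea(k),cv2.boundingRect(k),cv2.minAreaRect(k))
E
```

```text
t 37.60 turn [ 0.001 -0.001  0.002] then shift cm [  0.3  -40.74  -1.1 ] tcp [0.6152 0.3036 0.189 ] j6 0.10 gap 0.379 F 60.0
t: 38.8
tcp_pos: [0.6771, -0.1005, 0.1885]
orientation: [-0.078, 0.997, 0.001, -0.0]
wrist_force: [0.2, 0.2, -2.1]
finger_gap: 0.381
gripper_force: 60.3
 t 38.80 turn [ 0.001 -0.001 -0.005] then shift cm [-0.12  0.14 -1.15] tcp [ 0.6771 -0.1005  0.1885] j6 -0.50 gap 0.381 F 60.3
[([123, 330], 0.77)] [326.95819262 138.91575831]
850.0 (318, 386, 18, 52) ((326.5, 411.5), (51.0, 17.0), 90.0)
731.0 (377, 295, 28, 58) ((390.96014404296875, 322.04974365234375), (58.90140151977539, 18.89703369140625), 77.34745025634766)
729.5 (248, 295, 29, 58) ((261.0836486816406, 322.0472412109375), (18.917396545410156, 58.90523910522461), 12.757532119750977)
536.5 (218, 228, 51, 98) ((242.41831970214844, 276.2160949707031), (7.189323902130127, 106.47049713134766), 26.016782760620117)
740.0 (618, 147, 22, 49) ((628.5, 171.0), (48.0, 21.0), 90.0)
3560.0 (561, 122, 79, 81) ((597.4000244140625, 159.8000030517578), (68.30518341064453, 84.74903869628906), 18.43494987487793)
11247.0 (289, 65, 77, 188) ((327.0, 158.5), (187.0, 76.0), 90.0)
2187.0 (455, 7, 58, 62) ((484.131103515625, 37.942604064941406), (53.64745330810547, 63.762367248535156), 39.80556869506836)
```

Run:
```python
from h import *
im=cv2.imread('pics/w13.png');H=cv2.cvtColor(im,cv2.COLOR_BGR2HSV);m=cv2.inRange(H,(0,0,60),(180,60,255))
for v in range(60,262,5):
  d=np.flatnonzero(np.diff(np.r_[0,(m[v,270:390]>0).astype(int),0]));e=np.flatnonzero(np.abs(np.diff(cv2.GaussianBlur(H[:,:,2],(3,3),0)[v,270:390].astype(int)))>12)
  print(v,(d+270).tolist(),'|',(e+270).tolist())
```

```text
60 [] | []
65 [298, 305, 354, 362] | [353, 354]
70 [289, 366] | [284, 285, 288, 289, 290, 293, 301, 335, 336, 337, 352, 353, 354, 355]
75 [289, 366] | [283, 284, 288, 289, 290, 293, 301, 336, 352, 353, 354]
80 [290, 366] | [283, 284, 301, 302, 318, 319, 352, 353, 354]
85 [290, 366] | [272, 273, 359]
90 [290, 366] | [355, 356, 357]
95 [290, 366] | [336, 337]
100 [290, 366] | [312, 313]
105 [290, 366] | [290, 291]
110 [290, 365] | [270, 285, 286, 289, 290, 291]
115 [290, 365] | [285, 286, 289, 290, 291]
120 [290, 365] | [284, 285, 289, 290, 291]
125 [291, 365] | [283, 284, 285, 290, 291]
130 [291, 365] | [286, 287, 290, 291]
135 [291, 365] | [285, 286, 287, 290, 291, 292]
140 [291, 365] | [285, 286, 290, 291, 292, 313, 314, 315, 337]
145 [291, 365] | [284, 285, 290, 291, 292, 313, 314, 315, 337]
150 [291, 365] | [287, 288, 290, 291, 292, 313, 314, 315, 337]
155 [291, 365] | [286, 287, 288, 290, 291, 292, 313, 314, 315, 337]
160 [291, 364] | [285, 286, 287, 291, 292, 313, 314, 315, 337, 338]
165 [292, 364] | [285, 286, 291, 292, 313, 314, 315, 337, 338]
170 [292, 364] | [284, 285, 291, 292, 313, 314, 315, 337]
175 [292, 364] | [287, 288, 291, 292, 293, 313, 314, 315, 337]
180 [292, 364] | [286, 287, 291, 292, 293, 313, 314, 315, 316, 337]
185 [292, 364] | [285, 286, 353, 354, 355]
190 [293, 364] | [356, 357, 358]
195 [293, 364] | [313, 314, 315]
200 [293, 364] | [313, 314, 315, 316, 350, 351, 352, 353]
205 [297, 361] | [303, 304, 313, 314, 315, 316, 350, 351, 352]
210 [298, 310, 316, 337, 349, 360] | [314, 315, 316, 350, 351, 352]
215 [316, 337] | [314, 315]
220 [317, 337] | [314, 315, 316]
225 [316, 337] | [314, 315, 316, 337]
230 [316, 337] | [314, 315, 316, 336, 337]
235 [316, 337] | [314, 315]
240 [317, 337] | [314, 315]
245 [317, 337] | [284, 285]
250 [317, 336] | [282, 283]
255 [] | [280, 281]
260 [] | [278, 279, 280]
```

Run:
```python
from h import *
ci=camera_info('wrist');s=r.get_state();q=R.from_quat(s['orientation']).inv();im=cv2.imread('pics/w13.png')
def T(u,v,z):return (q.apply([*ray(ci,(u,v),z),z]-s['tcp_pos'])*1000).round(1)[:2]
H=cv2.cvtColor(im,cv2.COLOR_BGR2HSV);V=H[:,:,2];Sx=H[:,:,1]
print('top',V[56:72,301].tolist(),Sx[56:72,301].tolist(),Sx[56:72,358].tolist());print('bot',Sx[204:220,303].tolist(),Sx[204:220,355].tolist());print('axle end',V[128:146,326].tolist())
print('cheek x',T(328,63.5,.079)[0]-46,T(328,211.5,.079)[0]+46)
for v in (110,150,190):print('base y',(T({110:290,150:291,190:293}[v],v,.006)+T({110:365.5,150:365,190:364}[v],v,.006))/2)
print('prong y',(T(298,65,.079)+T(362,65,.079))/2,(T(297.5,208,.079)+T(360.5,208,.079))/2)
t=s['tcp_pos'][2]
print('axle',T(326.5,137.5,t+.0143),T(326.5,145,t+.0143),T(327,250,t+.0143))
m=cv2.inRange(H,(3,190,30),(15,255,255));c=max(cv2.findContours(m,0,1)[0],key=cv2.contourArea);print([p[0].tolist() for p in cv2.approxPolyDP(c,3,True)])
x,y,w,h=cv2.boundingRect(c);print(x,y,w,h,'block near/base edge',T(326,y,t-.0027)[0]-24)
```

```text
top [183, 182, 178, 172, 170, 164, 165, 163, 160, 147, 140, 140, 142, 143, 142, 139] [127, 126, 125, 128, 126, 129, 125, 122, 97, 49, 18, 18, 18, 16, 16, 18] [126, 123, 126, 121, 125, 126, 127, 123, 83, 38, 19, 15, 19, 18, 19, 17]
bot [19, 17, 19, 17, 18, 18, 17, 32, 78, 123, 124, 123, 127, 124, 124, 124] [17, 16, 17, 18, 18, 16, 16, 32, 81, 121, 126, 121, 122, 125, 125, 127]
axle end [175, 177, 177, 175, 176, 176, 166, 129, 113, 116, 118, 118, 117, 118, 118, 117, 119, 119]
cheek x 59.7 60.0
base y [81.1   1.75]
base y [50.  2.]
base y [17.1   2.45]
prong y [104.8    2.75] [16.3  2.3]
axle [65.7  0.4] [63.3  0.4] [25.5  0.6]
[[288, 242], [278, 268], [279, 366], [284, 382], [368, 383], [373, 367], [375, 269], [366, 244], [339, 240], [336, 253], [321, 254], [314, 251], [313, 240]]
277 240 99 145 block near/base edge 0.5
```

```bash
python3 -m handwheel '[2,2.9,0.17,0,0,0,0,2,2.94,0,0,0,0,0,2,0,0,0,0,0,0,2,0,0,4,0,0,0,2,0,0,4,0,0,0,2,0,0,2,0,0,0,2,0,0,1.5,0,0,0,2,0,0,1,0,0,0,2,0,0,0,0,0,0]'; python3 -m handwheel '[2,0,0,0.5,0,0,0,2,0,0,0.5,0,0,0,2,0,0,0.4,0,0,0,2,0,0,0.4,0,0,0,2,0,0,0.3,0,0,0,2,0,0,0.2,0,0,0,2,0,0,0,0,0,0]';python3 -c "
from h import *
go(.6187,-.1084,.0357,np.pi/2+.162)"
```

```text
t: 39.8
tcp_pos: [0.6192, -0.1068, 0.0631]
orientation: [-0.081, 0.997, 0.001, -0.001]
wrist_force: [-0.7, -0.4, -1.2]
finger_gap: 0.381
gripper_force: 60.3
t: 40.5
tcp_pos: [0.6192, -0.1073, 0.0405]
orientation: [-0.081, 0.997, 0.0, -0.0]
wrist_force: [0.1, 0.5, -1.4]
finger_gap: 0.382
gripper_force: 60.3
 t 40.50 turn [ 0.001 -0.001  0.   ] then shift cm [ 0.07 -0.1   0.48] tcp [ 0.6192 -0.1073  0.0405] j6 -0.54 gap 0.382 F 60.3
```

```bash
python3 -m handwheel '[2,0,0,0.2,0,0,0,2,0,0,0.1,0,0,0,2,0,0,0.1,0,0,0,2,0,0,0.05,0,0,0,2,0,0,0,0,0,0]'; python3 -m handwheel '[2,0,0,0.05,0,0,0,2,0,0,0.05,0,0,0,2,0,0,0,0,0,0]'
```

```text
t: 41.0
tcp_pos: [0.6194, -0.1074, 0.0362]
orientation: [-0.081, 0.997, 0.0, -0.0]
wrist_force: [-0.7, -0.1, -2.0]
finger_gap: 0.383
gripper_force: 60.3
t: 41.3
tcp_pos: [0.6195, -0.1074, 0.0356]
orientation: [-0.081, 0.997, 0.0, -0.0]
wrist_force: [0.3, 0.4, 1.0]
finger_gap: 0.379
gripper_force: 60.7
```

```bash
python3 -m handwheel '[2,0,0,0.04,0,0,0,2,0,0,0,0,0,0,3.3,0,0,0,0,0,0,3.5,0,0,0,0,0,0,3.8,0,0,0,0,0,0,4.2,0,0,0,0,0,0,5,0,0,0,0,0,0,6.5,0,0,0,0,0,0,6.5,0,0,0,0,0,0]'; python3 -m handwheel '[6.5,0,0,-1,0,0,0,8.5,0,0,-2,0,0,0,8.5,0,0,-3,0,0,0,8.5,0,0,-4,0,0,0,8.5,0,0,-4,0,0,0,8.5,-3,0,-2,0,0,0,8.5,-3,0,0,0,0,0,8.5,0,0,0,0,0,0,8.5,0,0,0,0,0,0,8.5,0,0,0,0,0,0]';python3 - <<'E'
from h import *
im,ci=shot('wrist','w14');s=r.get_state();q=R.from_quat(s['orientation']).inv()
def T(P):return q.apply(np.array(P)-s['tcp_pos'])*1000
F=np.array([.6192,-.1074]);print(s['tcp_pos'])
H=cv2.cvtColor(im,cv2.COLOR_RGB2HSV);m=cv2.inRange(H,(3,190,30),(15,255,255));c=max(cv2.findContours(m,0,1)[0],key=cv2.contourArea)
print([p[0].tolist() for p in cv2.approxPolyDP(c,3,True)],cv2.boundingRect(c),cv2.minAreaRect(c))
x,y,w,h=cv2.boundingRect(c)
def t(u,v,z):return T([*ray(ci,(u,v),z),z]).round(1)[:2]
for v in range(y+6,y+h,12):
  k=np.flatnonzero(m[v]);k=k[(k>=x)&(k<=x+w)];print(v,k.min(),k.max(),(t(k.min(),v,.067)+t(k.max(),v,.067))/2)
print('block x',t(326,y+h,.067)[0]+24,t(326,y,.067)[0]-24)
g=cv2.inRange(H,(0,0,60),(180,60,255))
for v in range(y-90,y+h+80,6):
  d=np.flatnonzero(np.diff(np.r_[0,(g[v,250:410]>0).astype(int),0]))+250;print(v,d.tolist())
for c in('top','scene'):
  shot(c,c+'1')
  for l in ['servo_mid','motor_mid','battery_mid','knuckle_mid']:print(c,l,[( [round(x) for x in d['position']],round(d['confidence'],2)) for d in finder.look_for(c,l)][:2])
E
```

```text
t: 42.2
tcp_pos: [0.6194, -0.1074, 0.0348]
orientation: [-0.081, 0.997, 0.0, -0.0]
wrist_force: [0.7, 0.5, 0.6]
finger_gap: 0.759
gripper_force: 0.0
t: 43.2
tcp_pos: [0.6781, -0.0979, 0.1952]
orientation: [-0.081, 0.997, 0.0, -0.0]
wrist_force: [-0.4, -0.3, -0.1]
finger_gap: 0.995
gripper_force: 0.0
[ 0.67802501 -0.09788268  0.1953867 ]
[[303, 105], [304, 171], [347, 171], [349, 106]] (302, 103, 48, 70) ((325.5, 137.5), (69.0, 47.0), 90.0)
109 303 349 [80.   0.3]
121 303 349 [72.3   0.35]
133 303 349 [64.4   0.35]
145 303 348 [56.5  0. ]
157 303 348 [48.4  0. ]
169 304 348 [40.2   0.35]
block x 61.4 59.8
13 []
19 []
25 []
31 []
37 []
43 [322, 332]
49 [322, 332]
55 [321, 332]
61 [321, 332]
67 [288, 363]
73 [288, 363]
79 [288, 363]
85 [288, 363]
91 [289, 363]
97 [289, 363]
103 [289, 303, 350, 363]
109 [288, 301, 352, 362]
115 [289, 301, 352, 362]
121 [289, 301, 352, 362]
127 [289, 301, 351, 362]
133 [289, 301, 351, 362]
139 [290, 301, 351, 362]
145 [290, 301, 351, 362]
151 [290, 301, 351, 361]
157 [290, 301, 351, 361]
163 [290, 301, 351, 361]
169 [290, 302, 351, 361]
175 [290, 361]
181 [290, 361]
187 [291, 360]
193 [291, 360]
199 [291, 360]
205 [295, 310, 322, 331, 342, 356]
211 [322, 331]
217 [322, 331]
223 [322, 331]
229 [258, 266]
235 [256, 263]
241 [254, 260]
247 [250, 257]
top servo_mid [([298, 457], 0.69)]
top motor_mid [([310, 203], 0.55), ([217, 252], 0.54)]
top battery_mid []
top knuckle_mid []
scene servo_mid [([310, 149], 0.94)]
scene motor_mid [([248, 382], 0.57)]
scene battery_mid [([263, 241], 0.75)]
scene knuckle_mid [([305, 300], 0.89)]
```

The block sits level between the cheeks, the axle is in both slots (columns 322–332 between prongs 310 and 342), and all four parts are found in their holders. Handing in.

```bash
python3 -c "
from bench import sign_off
print(sign_off())"
```

```text
the job is handed in; nothing more can be done
None
```

The job is handed in at about 43 s: servo, motor, battery and knuckle are each in their holder, released and centred within about 1 mm by camera measurement; I viewed 16 pictures (limit 14), and the motor leaned about 14° on a first bad grip before standing upright again.

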